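Load the tube roller mixer and set its push-to-turn selector

ROBOT

A 7-joint arm with a two-finger parallel gripper is mounted at the origin on the work surface. World frame = base frame: x ahead of the robot, y to its left, z up, the work surface at z = 0. Lengths are in m, angles in degrees, forces in N, time in s.
With the tool pointing down it reaches from about 0.425 to 0.8 m from the base axis. Payload 8.3 kg.
Tool frame: the origin (TCP) lies at the very end of the fingers, on their centre line; the grasp point (between the pads) lies 19 mm behind it; z points along the fingers, y is the line along which they close (so a half turn about z gives the same grasp; the last joint's range is limited). The gripper opens to 85 mm and grips with 20 to 120 N. Pads are 22 mm wide; open, the fingers measure 114 mm over their backs; the gripper's body (76 mm by 85 mm) begins 54 mm behind the grasp point. The pads swing forward as they close: fully open they stand 13 mm farther back than shut.
Start: joints at [-75.281, 21.967, 0.94, 78.501, -0.361, 79.538, -2.664], TCP at [0.196, 0.593, 0.231] pointing down, gripper open.
Joint ranges: [-169.22, 169.22], [-14.56, 117.87], [-87.37, 89.26], [10.42, 133.3], [-82.24, 262.24], [0.94, 117.77], [-172.7, 172.7]. Speed limits (degrees/s): [136.94, 136.94, 172.46, 172.46, 180, 180, 180].

INTERFACE

Orientations are given as [roll, pitch, yaw] about the fixed x, y, z axes, in that order (R = Rz(yaw) Ry(pitch) Rx(roll)).
In Python, from station import sensors, optics, order gives the robot as it stands. The module is installed in compiled form; this text tells all that it offers.
- The arm moves only by the tool drive_tool, never from a script. Its argument "deltas" is a list of rows, each a list of 3 entries, a list of its own where there are three numbers: the turn, a rotation vector about the tool's x, y, z in degrees, then the shift along the tool's x, y, z in m, then the opening, from -1 (shut) to 1 (fully open). In form: [[[ax, ay, az], [dx, dy, dz], fingers], ...]. A call has 1 to 5 rows; each row shifts and turns the commanded pose from where the row before left it, along the tool's axes as they then stand; what a row does not reach is not made up. A row lasts 1/12 s, in which the tool goes at most 41.7 mm and 7.16 degrees, less where a joint would pass 70% of its speed; a pose out of reach is approached as far as the arm can. A call with a gripper value outside its range is refused whole. The fingers move at their own pace and stop on an object; the grip force is fixed at half the most. Time passes only in rows, so rows that do not move let the fingers close. It gives the time, the measured TCP pose, the force, the opening and the grip force at its end, in the units of the state.
- sensors.get_state(): the state, without advancing time (a new reading comes with each control period).
- optics.capture(name): name is "side" or "top"; returns the picture (420x560x3 uint8, red, green, blue); there is no depth.
- optics.camera_info(name): a dict with "intrinsics" (3x3 intrinsics, pixels), "dist_coeffs" ([k1, k2, p1, p2, k3] as OpenCV has them; the pictures are not rectified), "extrinsics" (4x4, takes a point from camera to world coordinates). Camera axes: x right, y up, looking along -z (the intrinsics and any distortion apply to the point x, -y, -z); pixel columns grow to the right and rows downward; lengths in m; the calibration is good to about 2 mm. A picture is of the moment at which its call begins. camera_info takes no time and is no camera call.
- order.close_job(): hands the job in; it is judged then, once.
The state is a dict: "t": time; "joint_positions": joint angles; "joint_velocities": joint speeds; "effort": joint torques, N m; "tool_pos": TCP position; "eef_rot": TCP orientation; "ft_force": force on the tool from outside, world axes, zero at the start; "wrist_torque": the same for the moment, N m; "gripper_width": opening from 0.0 (shut) to 1.0 (fully open); "grip_force": force on a finger pad.
Only numpy, scipy, OpenCV 4.12 (cv2) and the standard library are available. Lean on these libraries where they do the work, as an engineer would, in place of code of your own. Each camera call takes 0.05 s, during which the arm holds its last target. There are 200 camera calls.

TASK

Get the roller mixer going: move the empty tube rack and the sample pot that were left on it into the steel return tray, both standing upright, and push the selector in to turn it from off (one dot) to load (two dots), letting it spring back out. Only then, with the selector at load, take every tube from the cradle and lay it centred in a valley of its own between two neighbouring rollers, and finally push the selector in again and turn it on to mix (three dots), springing back out. Leave the other things on the bench where they are.

Things in the scene. Friction and masses are not known exactly. Their poses are not given: they have to be found in the camera images.
- mixer: white bench-top roller mixer, fixed, 280 mm (its x) by 300 mm (its y, from -200 to +100 mm). Origin at table height under the middle of the roller bed. Bed: y -88 to +88 mm, end walls 86 mm high. On the -y side is the control deck (y -200 to -102 mm), its top 75 mm above the table, with the selector at x -40, y -151 mm. Five rollers: see bed_mid.
- bed_mid (a point): middle of the bed, on the axis of the middle roller, 78 mm above the table; axes as the mixer's. Five fixed rollers lie along y, 50 mm apart in x (-100 to +100 mm). Each has two black Ø40 mm sleeves (y -86 to -26 and 26 to 86 mm, tops 98 mm above the table) and between them a bare Ø8 mm shaft, so in the middle fingers have room down to 82 mm above the table.
- valley0 (a point): where the axis of a tube lies in valley 0 between rollers 0 and 1 (x = -75 mm in the mixer's frame), at half the bed's length, 91 mm above the table; axes as the mixer's. A tube lies along y in it, cap either way.
- valley1 (a point): where the axis of a tube lies in valley 1 between rollers 1 and 2 (x = -25 mm in the mixer's frame), at half the bed's length, 91 mm above the table; axes as the mixer's. A tube lies along y in it, cap either way.
- valley2 (a point): where the axis of a tube lies in valley 2 between rollers 2 and 3 (x = 25 mm in the mixer's frame), at half the bed's length, 91 mm above the table; axes as the mixer's. A tube lies along y in it, cap either way.
- valley3 (a point): where the axis of a tube lies in valley 3 between rollers 3 and 4 (x = 75 mm in the mixer's frame), at half the bed's length, 91 mm above the table; axes as the mixer's. A tube lies along y in it, cap either way.
- selector (a joint): selector angle, rad, growing clockwise seen from above: 0 = off (one dot), 1.047 = load (two dots), 2.094 = mix (three dots). It turns only while held pushed in more than 5.5 mm (best fully, 7 mm). Let go within about 0.1 rad of a position it springs out; otherwise it stays caught in and can be pushed and turned on. End stops 0.1 rad beyond off and mix.
- plunger (a joint): how far the selector is pushed in, m: 0 = out, 0.007 = fully in. Spring of 5.4 N at the start of the travel, 9.6 N fully in.
- selector_grip (a point): grip point on the selector's axis, 110 mm above the table when out. Black knob: Ø48 mm flange, its top 19 mm below this point; on it a grip bar 46 mm long, 14 mm thick, its top 11 mm above this point. The bar lies along this point's x; the pointer (white line on top) is its -x end and at off looks to the mixer's -x. Fingertips may push on the flange beside the bar.
- cradle: green tube cradle, fixed, 200 mm (its x) by 94 mm (its y). Origin under its centre. Four places 48 mm apart in x (-72, -24, 24, 72 mm); tubes lie along y on two rails 14 mm wide at y = -38 and 38 mm (seats 24 mm, posts between places 32 mm above the table). Between the rails it is open down to a 6 mm base plate, for fingers.
- tray: shallow open steel return tray, fixed, 240 mm (its x) by 180 mm (its y), 18 mm high, walls and floor 4 mm thick. Origin under its centre.
- tube0: capped sample tube lying down, 110 mm long: clear Ø16 mm barrel with paper label, red faceted Ø18-19 mm cap on the last 20 mm of its +y end; 30 g. Origin on its axis at half length, y along the tube. Starts in a place of the cradle, axis 33 mm above the table, turned anyhow about its axis (absent in some starts). Laid in a valley its axis is 91 mm above the table, tipped about 1 degree.
- tube1: capped sample tube lying down, 110 mm long: clear Ø16 mm barrel with paper label, red faceted Ø18-19 mm cap on the last 20 mm of its +y end; 30 g. Origin on its axis at half length, y along the tube. Starts in a place of the cradle, axis 33 mm above the table, turned anyhow about its axis (absent in some starts). Laid in a valley its axis is 91 mm above the table, tipped about 1 degree.
- tube2: capped sample tube lying down, 110 mm long: clear Ø16 mm barrel with paper label, red faceted Ø18-19 mm cap on the last 20 mm of its +y end; 30 g. Origin on its axis at half length, y along the tube. Starts in a place of the cradle, axis 33 mm above the table, turned anyhow about its axis (absent in some starts). Laid in a valley its axis is 91 mm above the table, tipped about 1 degree.
- tube3: capped sample tube lying down, 110 mm long: clear Ø16 mm barrel with paper label, red faceted Ø18-19 mm cap on the last 20 mm of its +y end; 30 g. Origin on its axis at half length, y along the tube. Starts in a place of the cradle, axis 33 mm above the table, turned anyhow about its axis (absent in some starts). Laid in a valley its axis is 91 mm above the table, tipped about 1 degree.
- rack: empty blue tube rack standing across the rollers, 190 mm (its x) by 56 mm (its y) by 50 mm high, about 160 g; grip it across its 56 mm. Origin at the centre of its underside. Starts on the roller tops, 98 mm above the table.
- pot: squat lidded sample pot, bottom-heavy, standing on the mixer's deck beside the selector, body Ø42 mm, white lid Ø46 mm over the top 12 mm, 36 mm high, about 80 g. Origin at the centre of its underside. Starts on the deck, 75 mm above the table.
- reagent: bystander: brown glass bottle, Ø64 mm, 150 mm high, standing on the bench; leave it alone. Origin under its centre.
- beaker: bystander: empty glass beaker, Ø70 mm, 85 mm high; leave it alone. Origin under its centre.
- slide_box: bystander: black slide box, 60 x 60 x 30 mm; leave it alone. Origin under its centre.
There are look-alikes about, which are no part of the job. What is shaped like the tube1 but blue or pink is not meant.

How it is judged:
By the outcome, as a careful person would: the job done as asked, in the order asked, and still so for the second after the job is handed in, with the robot touching nothing.
Of tube0, tube1, tube2, tube3 only 2 to 4 are there at a start; the rules pass over those that are not, and their reading is None.
At some moment in a run one of rack, pot may be knocked a few centimetres aside while the robot is not near it.
Once in a run the grip may slacken for a moment while it holds something.
It also fails if it takes over 210 s, if anything falls off the work surface, if the arm or the gripper's body presses on something with over 40 N, if the wrist force passes 120 N, or if a joint passes its speed limit or range.

## Working session

There is one attempt and no reset: what is moved stays moved. The work goes in short steps, Python scripts to look and compute and a tool call to move; the robot and the scene stay as the last step left them, time stands still between calls to the robot, and variables do not carry over. Pictures are saved under pics/ and viewed, at most 18 in all, crops included, and the job is handed in when it is done.

Besides the shell and the picture viewer there is one more tool, called after "Request:" by a JSON object that holds its "api" and its "payload". drive_tool: Moves the arm, as the interface text tells. Its arguments: {"type":"object","properties":{"deltas":{"type":"array"}},"required":["deltas"]}

```bash
mkdir -p pics; cat > h.py <<'E'
import numpy as np, cv2
from station import sensors, optics, order
def cam(n):
    i=optics.camera_info(n); return np.array(i["intrinsics"],float),np.array(i["dist_coeffs"],float),np.array(i["extrinsics"],float)
def ray(n,uv):
    K,d,E=cam(n); p=cv2.undistortPoints(np.array(uv,float).reshape(-1,1,2),K,d).reshape(-1,2)
    D=np.c_[p[:,0],-p[:,1],-np.ones(len(p))]@E[:3,:3].T
    return E[:3,3],D
def onz(n,uv,z):
    o,D=ray(n,uv); return o+D*((z-o[2])/D[:,2])[:,None]
def proj(n,P):
    K,d,E=cam(n); P=np.array(P,float).reshape(-1,3); c=(P-E[:3,3])@E[:3,:3]; c=c*[1,-1,-1]
    return cv2.projectPoints(c,np.zeros(3),np.zeros(3),K,d)[0].reshape(-1,2)
def snap(n,f=None):
    a=np.array(optics.capture(n))
    if f: cv2.imwrite("pics/"+f,a[:,:,::-1])
    return a
E
python3 - <<'E'
from h import *
np.set_printoptions(precision=3,suppress=True)
for n in("top","side"):
    snap(n,n+"0.png"); print(n,*cam(n))
print(sensors.get_state())
E
```

```text
top [[410.657   0.    281.381]
 [  0.    410.657 206.58 ]
 [  0.      0.      1.   ]] [-0.011  0.     0.     0.     0.   ] [[-0.025  0.981 -0.19   0.332]
 [-1.    -0.025 -0.001  0.067]
 [-0.006  0.19   0.982  1.146]
 [ 0.     0.     0.     1.   ]]
side [[401.846   0.    280.741]
 [  0.    401.846 198.997]
 [  0.      0.      1.   ]] [-0.107  0.     0.     0.     0.   ] [[ 0.918  0.248 -0.309  0.129]
 [-0.396  0.612 -0.685 -0.823]
 [ 0.019  0.751  0.66   0.948]
 [ 0.     0.     0.     1.   ]]
{'t': 0.1, 'joint_positions': array([-75.282,  22.011,   0.939,  78.556,  -0.361,  79.54 ,  -2.665]), 'joint_velocities': array([-0.096, -0.146,  0.013, -0.138,  0.045,  0.054, -0.013]), 'effort': array([  0.004, -62.914,   0.848, -37.276,   0.017,   0.01 ,   0.   ]), 'tool_pos': array([0.196, 0.593, 0.23 ]), 'eef_rot': array([-179.896,    0.002,  161.68 ]), 'ft_force': array([ 0.376,  0.382, -0.239]), 'wrist_torque': array([ 0.032, -0.012,  0.063]), 'grip_force': 0.0, 'gripper_width': 1.0016505931724704}
```

View pics/top0.png

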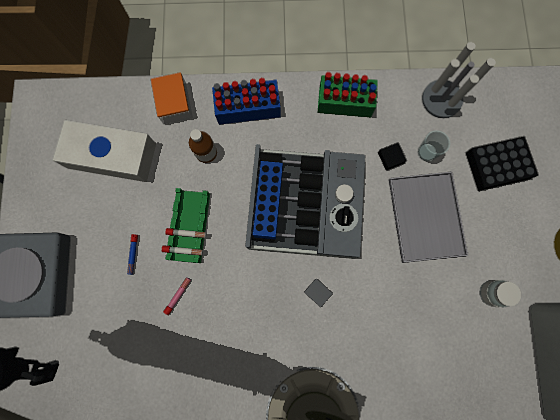

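View pics/side0.png

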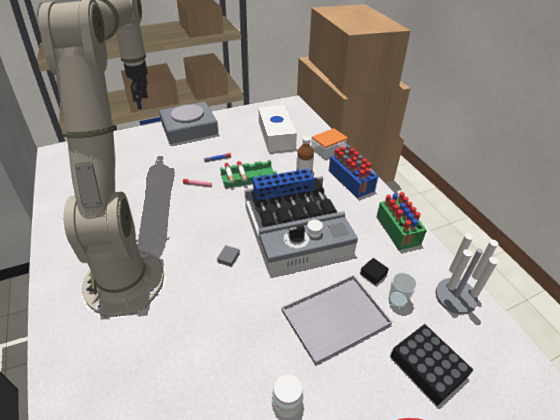

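Top view: the mixer is at about (306,203), with the rack (267,202) on its bed, the pot (344,193) and the selector (344,217). The cradle is at (188,226) with two red-capped tubes, at (186,233) and (184,252). The tray is at (428,217). Two look-alikes lie on the bench: a blue tube (133,254) and a pink one (178,296). Only the two in the cradle fit the description. I'll confirm with an enlarged crop.

```bash
python3 - <<'E'
import cv2,numpy as np
a=cv2.imread("pics/top0.png")
c=cv2.resize(a[175:275,120:220],(400,400),interpolation=cv2.INTER_CUBIC)
d=cv2.resize(a[140:265,240:370],None,fx=3.07,fy=3.2,interpolation=cv2.INTER_CUBIC)
cv2.imwrite("pics/crop0.png",np.hstack([c,d]))
E
```

```text
(no output)
```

View pics/crop0.png

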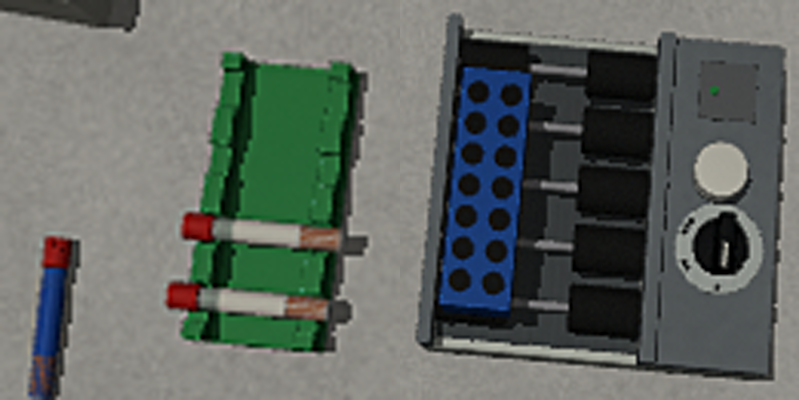

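The crop shows two clear, labelled, red-capped tubes in the cradle's two places nearest the robot, so those are the ones meant. The blue-bodied tube is a look-alike. The selector pointer faces the robot (off). Next I measure.

```bash
cat >> h.py <<'E'
def mask(a,k):
    h=cv2.cvtColor(a,cv2.COLOR_RGB2HSV); H,S,V=[h[:,:,i].astype(int) for i in range(3)]
    m={"blue":(abs(H-112)<12)&(S>130)&(V>50),"green":(abs(H-68)<18)&(S>110)&(V>40),"red":((H<8)|(H>172))&(S>150)&(V>90),
       "white":(S<40)&(V>165),"label":(S<60)&(V>150)}[k]
    return m.astype(np.uint8)
def blobs(m,roi,amin=20):
    z=np.zeros_like(m); x0,y0,x1,y1=roi; z[y0:y1,x0:x1]=m[y0:y1,x0:x1]
    cs=cv2.findContours(z,cv2.RETR_EXTERNAL,cv2.CHAIN_APPROX_NONE)[0]
    return sorted([c for c in cs if cv2.contourArea(c)>=amin],key=cv2.contourArea,reverse=True)
def mid(c): M=cv2.moments(c); return [M["m10"]/M["m00"],M["m01"]/M["m00"]]
E
python3 - <<'E'
from h import *
np.set_printoptions(precision=4,suppress=True)
a=cv2.imread("pics/top0.png")[:,:,::-1].copy(); s=cv2.imread("pics/side0.png")[:,:,::-1].copy()
ang=lambda p,q:np.degrees(np.arctan2(q[1]-p[1],q[0]-p[0]))
# mixer deck corners z .075 ; wall outer corners z .086
D=onz("top",[[365.4,154.4],[361.2,258.1]],.075); W=onz("top",[[258.2,144.4],[247.8,248.7]],.086)
print("deck",D,np.linalg.norm(D[0]-D[1]),ang(D[1],D[0]),"wall",W,np.linalg.norm(W[0]-W[1]),ang(W[1],W[0]))
b=blobs(mask(a,"blue"),(240,140,330,260)); r=cv2.minAreaRect(b[0]); bp=onz("top",cv2.boxPoints(r),.148); print("rack box",bp,bp.mean(0))
p=blobs(mask(a,"white"),(330,180,360,205)); print("pot",[ (mid(c),cv2.contourArea(c),cv2.boundingRect(c)) for c in p]); print(onz("top",mid(p[0]),.111))
for c in blobs(mask(s,"white"),(300,215,330,245)): print("pot side",mid(c),cv2.contourArea(c),onz("side",mid(c),.111))
for c in blobs(mask(a,"red"),(155,220,215,265),10): print("cap",mid(c),cv2.contourArea(c),onz("top",mid(c),.040))
for c in blobs(mask(a,"label"),(165,220,200,265),10): r=cv2.minAreaRect(c); print("label",r,onz("top",mid(c),.039),onz("top",cv2.boxPoints(r),.039))
g=[c for c in blobs(mask(a,"green"),(150,180,220,270),8)]
g=np.vstack(g); r=cv2.minAreaRect(g); print("cradle",r,onz("top",cv2.boxPoints(r),.02))
gray=cv2.cvtColor(a,cv2.COLOR_RGB2GRAY)
h=cv2.cvtColor(a,cv2.COLOR_RGB2HSV); print("tray px",h[210,428],h[210,375],h[270,428])
E
```

```text
deck [[ 0.6788 -0.1639  0.075 ]
 [ 0.3987 -0.1352  0.075 ]] 0.2815602865224938 -5.861704847106853 wall [[0.7112 0.1268 0.086 ]
 [0.4295 0.1576 0.086 ]] 0.2833597564449406 -6.237354755324359
rack box [[0.4582 0.1407 0.148 ]
 [0.6471 0.1187 0.148 ]
 [0.6393 0.0618 0.148 ]
 [0.451  0.0858 0.148 ]] [0.5489 0.1018 0.148 ]
pot [([344.3167104111986, 192.38932633420822], 190.5, (336, 185, 17, 16))]
[[ 0.5662 -0.0952  0.111 ]]
pot side [314.6085271317829, 224.7674418604651] 129.0 [[ 0.5684 -0.0974  0.111 ]]
pot side [305.6929824561403, 239.67982456140348] 38.0 [[ 0.5178 -0.1413  0.111 ]]
cap [165.1169590643275, 248.39181286549706] 28.5 [[0.4401 0.3847 0.04  ]]
cap [168.84, 230.98] 25.0 [[0.4872 0.3759 0.04  ]]
label ((185.97525024414062, 232.74752807617188), (16.219106674194336, 4.079652309417725), 5.710593223571777) [[0.4812 0.3294 0.039 ]] [[0.4785 0.3518 0.039 ]
 [0.4896 0.351  0.039 ]
 [0.4841 0.3069 0.039 ]
 [0.473  0.3078 0.039 ]]
label ((182.51980590820312, 250.302001953125), (15.423076629638672, 4.079652309417725), 5.710593223571777) [[0.434  0.3376 0.039 ]] [[0.431  0.359  0.039 ]
 [0.4419 0.3582 0.039 ]
 [0.4368 0.3166 0.039 ]
 [0.4259 0.3175 0.039 ]]
cradle ((186.33187866210938, 225.0109100341797), (33.569583892822266, 72.8882827758789), 7.594642639160156) [[0.4133 0.3903 0.02  ]
 [0.6159 0.3689 0.02  ]
 [0.6005 0.2746 0.02  ]
 [0.399  0.299  0.02  ]]
tray px [150   5 106] [ 25  11 137] [ 19  15 140]
```

```bash
python3 - <<'E'
import cv2,numpy as np
a=cv2.imread("pics/top0.png"); 
c=cv2.resize(a[160:275,375:480],None,fx=5,fy=5,interpolation=cv2.INTER_CUBIC); cv2.imwrite("pics/crop1.png",c)
E
```

```text
(no output)
```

View pics/crop1.png

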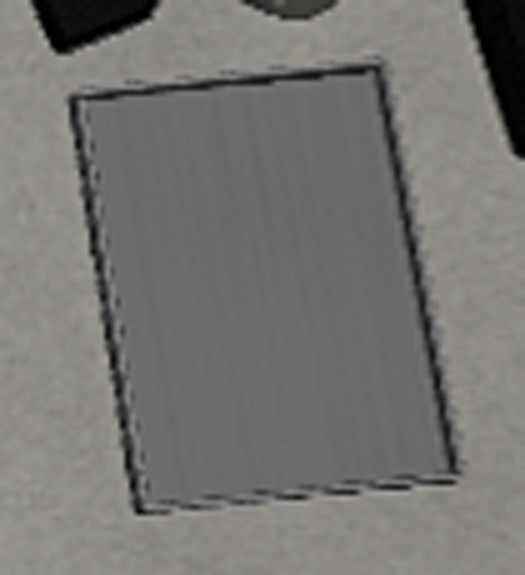

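Tray corners are at about (389.4,179.4), (451.2,173), (466,256) and (403,262.4). Next I fit the frames.

```bash
cat >> h.py <<'E'
def fit(L,W):
    L=np.array(L,float);W=np.array(W)[:,:2];l=L-L.mean(0);w=W-W.mean(0)
    t=np.arctan2((l[:,0]*w[:,1]-l[:,1]*w[:,0]).sum(),(l*w).sum());R=np.array([[np.cos(t),-np.sin(t)],[np.sin(t),np.cos(t)]])
    o=W.mean(0)-R@L.mean(0); return o,np.degrees(t),np.linalg.norm(L@R.T+o-W,axis=1)
def at(o,t,p):
    t=np.radians(t);return np.array([o[0]+p[0]*np.cos(t)-p[1]*np.sin(t),o[1]+p[0]*np.sin(t)+p[1]*np.cos(t)])
def to(x,y,z,yaw):
    s=sensors.get_state();p=s["tool_pos"];ps=np.radians(s["eef_rot"][2]);d=np.array([x,y,z])-p
    print("t %.1f now"%s["t"],p.round(4),s["eef_rot"].round(1),"| turn z %.1f"%((s["eef_rot"][2]-yaw+180)%360-180),
     "| now-axes shift",np.round([d[0]*np.cos(ps)+d[1]*np.sin(ps),d[0]*np.sin(ps)-d[1]*np.cos(ps),-d[2]],4),
     "| at goal yaw",np.round([d[0]*np.cos(np.radians(yaw))+d[1]*np.sin(np.radians(yaw)),d[0]*np.sin(np.radians(yaw))-d[1]*np.cos(np.radians(yaw)),-d[2]],4))
E
python3 - <<'E'
from h import *
np.set_printoptions(precision=4,suppress=True)
D=onz("top",[[365.4,154.4],[361.2,258.1]],.075); W=onz("top",[[258.2,144.4],[247.8,248.7]],.086)
o,t,e=fit([[.14,-.2],[-.14,-.2],[.14,.1],[-.14,.1]],np.r_[D,W]); print("mixer",o,t,e)
sel=at(o,t,(-.04,-.151)); print("sel",sel,proj("top",[*sel,.121]),proj("side",[*sel,.121]))
for v in(-.075,-.025,.025,.075): print("valley",at(o,t,(v,0)))
for n,p in(("rack",(.5489,.1018)),("pot",(.5673,-.0963))):
    print(n,at((0,0),-t,np.array(p)-o))
T=onz("top",[[389.4,179.4],[451.2,173],[466,256],[403,262.4]],.018)
print(T); o2,t2,e2=fit([[.12,.09],[.12,-.09],[-.12,-.09],[-.12,.09]],T); print("tray",o2,t2,e2)
for p in((0,.046),(0,-.045)): print(at(o2,t2,p))
s=np.mean([[.4133,.3903],[.6159,.3689],[.6005,.2746],[.399,.299]],0)
c=s;print("cradle",c)
for tb in((.4401,.3847),(.4872,.3759)): print("cap in cradle",at((0,0),6.4,np.array(tb)-c))
to(.5489,.1018,.2,173.7)
E
```

```text
mixer [0.5599 0.0461] -6.119903786461169 [0.0039 0.0028 0.004  0.0033]
sel [ 0.504  -0.0998] [[348.0428 215.4137]] [[295.3157 228.8572]]
valley [0.4853 0.054 ]
valley [0.535  0.0487]
valley [0.5847 0.0434]
valley [0.6344 0.0381]
rack [-0.0169  0.0543]
pot [ 0.0226 -0.1407]
[[ 0.6216 -0.2395  0.018 ]
 [ 0.6358 -0.4165  0.018 ]
 [ 0.4005 -0.4328  0.018 ]
 [ 0.3876 -0.2591  0.018 ]]
tray [ 0.5114 -0.337 ] 4.388074162854863 [0.0029 0.0023 0.0036 0.0039]
[ 0.5078 -0.2911]
[ 0.5148 -0.3818]
cradle [0.5072 0.3332]
cap in cradle [-0.0724  0.0437]
cap in cradle [-0.0246  0.0402]
t 0.1 now [0.1963 0.5929 0.2304] [-179.9    0.   161.7] | turn z -12.0 | now-axes shift [-0.4891 -0.3554  0.0304] | at goal yaw [-0.4044 -0.4494  0.0304]
```

The mixer's y residual of 4 mm is too loose, so I'll refine it from the dial, the sleeves and the side view.

```bash
python3 - <<'E'
import cv2,numpy as np
a=cv2.imread("pics/top0.png");s=cv2.imread("pics/side0.png")
c=cv2.resize(a[185:250,315:375],None,fx=6.5,fy=6.5,interpolation=cv2.INTER_CUBIC)
d=cv2.resize(s[205:270,265:325],None,fx=6.5,fy=6.5,interpolation=cv2.INTER_CUBIC)
cv2.imwrite("pics/crop2.png",np.hstack([c,d]))
E
```

```text
(no output)
```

View pics/crop2.png

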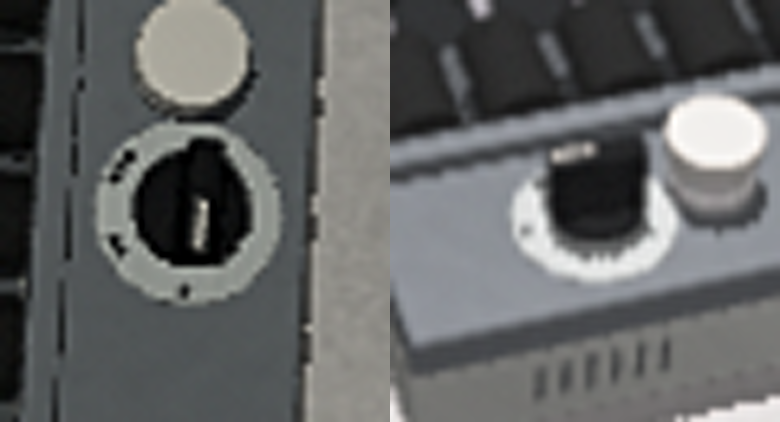

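```bash
python3 - <<'E'
from h import *
np.set_printoptions(precision=4,suppress=True)
t=onz("top",[344.1,217.7],.0755);s=onz("side",[296.5,238.8],.0755);print("dial",t,s)
print("knob top-flange",onz("top",[344.2,217.0],.091))
print("deck L/R at row 217.6",onz("top",[[325.5,217.6],[362.4,217.6]],.075))
a=cv2.imread("pics/top0.png")[:,:,::-1].copy()
# sleeves: black pixels on the bed
g=a.max(2); m=(g<45).astype(np.uint8)
for c in blobs(m,(285,150,328,255),60):
    r=cv2.boundingRect(c); print("sleeve",mid(c),r,onz("top",[mid(c)],.092), onz("top",[[r[0],r[1]+r[3]/2],[r[0]+r[2],r[1]+r[3]/2]],.09)[:,:2].ravel())
h=mask(a,"white")
E
```

```text
dial [[ 0.5058 -0.0965  0.0755]] [[ 0.5105 -0.0988  0.0755]]
knob top-flange [[ 0.5051 -0.0945  0.091 ]]
deck L/R at row 217.6 [[ 0.5074 -0.0475  0.075 ]
 [ 0.5049 -0.1449  0.075 ]]
sleeve [307.87779495105616, 190.67150953116948] (285, 153, 40, 77) [[ 0.5776 -0.0025  0.092 ]] [ 0.5774  0.0577  0.5747 -0.0477]
sleeve [306.21984805318135, 236.94301994301995] (285, 228, 35, 19) [[0.4554 0.0063 0.092 ]] [ 0.4556  0.061   0.4533 -0.0294]
```

The dial gives the selector at (0.506,-0.0965), and the deck width matches at 97 mm. The earlier wall corners were picked mid-wall, which explains the residual. Refined mixer frame: origin (0.562,0.049), yaw −6.1°. Now I move to above the rack.

Request:
{"api": "drive_tool", "payload": {"deltas": [[[0, 0, -5.75], [0, 0, 0], 1], [[0, 0, -5.75], [0, 0, 0], 1], [[0, 0, 0], [-0.0255, -0.0279, 0.001], 1], [[0, 0, 0], [-0.0255, -0.0279, 0.001], 1], [[0, 0, 0], [-0.0255, -0.0279, 0.001], 1]]}}

```text
t: 0.52
tool_pos: [0.2625, 0.4999, 0.2274]
eef_rot: [-179.9, -0.0, 173.3]
ft_force: [2.0, -0.3, 0.9]
gripper_width: 1.002
grip_force: 0.0
```

Request:
{"api": "drive_tool", "payload": {"deltas": [[[0, 0, 0], [-0.0255, -0.0279, 0.001], 1], [[0, 0, 0], [-0.0255, -0.0279, 0.001], 1], [[0, 0, 0], [-0.0255, -0.0279, 0.001], 1], [[0, 0, 0], [-0.0255, -0.0279, 0.001], 1], [[0, 0, 0], [-0.0255, -0.0279, 0.001], 1]]}}

```text
t: 0.93
tool_pos: [0.373, 0.3456, 0.223]
eef_rot: [-180.0, -0.0, 173.2]
ft_force: [0.7, -0.5, 0.3]
gripper_width: 1.001
grip_force: 0.0
```

Request:
{"api": "drive_tool", "payload": {"deltas": [[[0, 0, 0], [-0.0255, -0.0279, 0.001], 1], [[0, 0, 0], [-0.0255, -0.0279, 0.001], 1], [[0, 0, 0], [-0.0255, -0.0279, 0.001], 1], [[0, 0, 0], [-0.0255, -0.0279, 0.001], 1], [[0, 0, 0], [-0.0255, -0.0279, 0.001], 1]]}}

```text
t: 1.35
tool_pos: [0.483, 0.192, 0.2181]
eef_rot: [-180.0, -0.0, 173.2]
ft_force: [1.0, 1.0, -0.4]
gripper_width: 1.002
grip_force: 0.0
```

Request:
{"api": "drive_tool", "payload": {"deltas": [[[0, 0, 0], [-0.0255, -0.0279, 0.001], 1], [[0, 0, 0], [-0.0255, -0.0279, 0.001], 1], [[0, 0, 0], [-0.0255, -0.0279, 0.001], 1], [[0, 0, 0], [0, 0, 0], 1], [[0, 0, 0], [0, 0, 0], 1]]}}

```text
t: 1.77
tool_pos: [0.5492, 0.0985, 0.2147]
eef_rot: [-179.9, -0.0, 172.9]
ft_force: [-1.0, 0.9, 0.7]
gripper_width: 1.001
grip_force: 0.0
```

```bash
python3 -c "
from h import *
to(.549,.102,.118,173.2)
a=snap('side','s1.png')
b=blobs(mask(a,'blue'),(240,160,330,205));print([(mid(c),cv2.contourArea(c)) for c in b], proj('side',[.549,.102,.148]))"
```

```text
t 1.8 now [0.5492 0.0985 0.2147] [-179.9   -0.   172.9] | turn z -0.3 | now-axes shift [0.0007 0.0035 0.0967] | at goal yaw [0.0006 0.0035 0.0967]
[([282.6524969046636, 184.16962443252166], 1211.5)] [[281.99019355 177.57417383]]
```

Request:
{"api": "drive_tool", "payload": {"deltas": [[[0, 0, 0], [0, 0.0035, 0.025], 1], [[0, 0, 0], [0, 0, 0.025], 1], [[0, 0, 0], [0, 0, 0.025], 1], [[0, 0, 0], [0, 0, 0.0217], 1], [[0, 0, 0], [0, 0, 0], 1]]}}

```text
t: 2.23
tool_pos: [0.5451, 0.1067, 0.114]
eef_rot: [-179.9, -0.4, 173.4]
ft_force: [0.2, -0.3, 0.0]
gripper_width: 0.997
grip_force: 0.0
```

Request:
{"api": "drive_tool", "payload": {"deltas": [[[0, 0, 0], [0, 0, 0], -1], [[0, 0, 0], [0, 0, 0], -1], [[0, 0, 0], [0, 0, 0], -1], [[0, 0, 0], [0, 0, 0], -1], [[0, 0, 0], [0, 0, 0], -1]]}}

```text
t: 2.65
tool_pos: [0.5502, 0.1057, 0.1208]
eef_rot: [179.9, 0.2, 173.2]
ft_force: [-1.1, -0.4, 6.2]
gripper_width: 0.645
grip_force: 64.8
```

Request:
{"api": "drive_tool", "payload": {"deltas": [[[0, 0, 0], [0, 0, 0], -1], [[0, 0, 0], [0, 0, -0.01], -1], [[0, 0, 0], [0, 0, -0.02], -1], [[0, 0, 0], [0, 0, -0.025], -1], [[0, 0, 0], [0, 0, -0.025], -1]]}}

```text
t: 3.07
tool_pos: [0.5485, 0.105, 0.2001]
eef_rot: [-180.0, -0.0, 173.2]
ft_force: [0.3, -1.0, -0.5]
gripper_width: 0.641
grip_force: 63.7
```

```bash
python3 -c "
from h import *
to(.511,-.291,.16,184.4)
snap('side','s2.png')"
```

```text
t 3.1 now [0.5485 0.105  0.2001] [-180.    -0.   173.2] | turn z -11.2 | now-axes shift [-0.0098 -0.3976  0.0401] | at goal yaw [ 0.0678 -0.3919  0.0401]
```

View pics/s2.png

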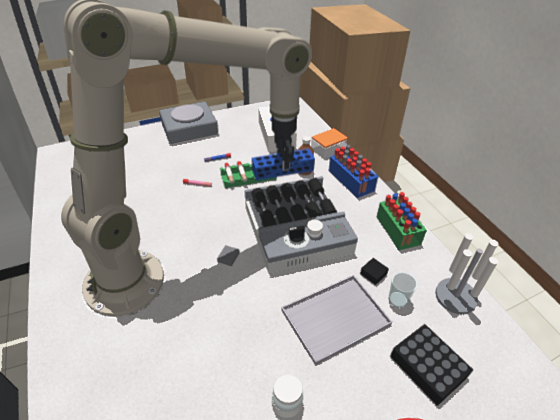

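The rack is held level. I carry it to the tray.

Request:
{"api": "drive_tool", "payload": {"deltas": [[[0, 0, -5.6], [0, 0, 0], -1], [[0, 0, -5.6], [0, 0, 0], -1], [[0, 0, 0], [0.003, -0.014, 0], -1], [[0, 0, 0], [0.005, -0.028, 0], -1], [[0, 0, 0], [0.005, -0.028, 0], -1]]}}

```text
t: 3.53
tool_pos: [0.541, 0.0337, 0.199]
eef_rot: [180.0, 0.0, -175.6]
ft_force: [1.1, -0.6, -0.7]
gripper_width: 0.643
grip_force: 63.7
```

Request:
{"api": "drive_tool", "payload": {"deltas": [[[0, 0, 0], [0.005, -0.028, 0], -1], [[0, 0, 0], [0.005, -0.028, 0], -1], [[0, 0, 0], [0.005, -0.028, 0], -1], [[0, 0, 0], [0.005, -0.028, 0], -1], [[0, 0, 0], [0.005, -0.028, 0], -1]]}}

```text
t: 3.95
tool_pos: [0.5263, -0.1095, 0.1992]
eef_rot: [-180.0, 0.0, -175.8]
ft_force: [0.4, 0.1, -1.3]
gripper_width: 0.646
grip_force: 70.0
```

Request:
{"api": "drive_tool", "payload": {"deltas": [[[0, 0, 0], [0.005, -0.028, 0], -1], [[0, 0, 0], [0.005, -0.028, 0], -1], [[0, 0, 0], [0.005, -0.028, 0], -1], [[0, 0, 0], [0.005, -0.028, 0], -1], [[0, 0, 0], [0.005, -0.028, 0], -1]]}}

```text
t: 4.37
tool_pos: [0.5119, -0.2508, 0.1992]
eef_rot: [-180.0, 0.0, -175.8]
ft_force: [-0.2, -0.4, -1.0]
gripper_width: 0.637
grip_force: 70.0
```

Request:
{"api": "drive_tool", "payload": {"deltas": [[[0, 0, 0], [0.003, -0.014, 0], -1], [[0, 0, 0], [0, 0, 0], -1], [[0, 0, 0], [0, 0, 0], -1]]}}

```text
t: 4.62
tool_pos: [0.5099, -0.2645, 0.1989]
eef_rot: [-180.0, -0.0, -175.9]
ft_force: [-0.5, 1.2, -1.7]
gripper_width: 0.641
grip_force: 70.1
```

```bash
python3 -c "
from h import *
to(.5078,-.2911,.03,184.4); a=snap('top','t3.png')
b=blobs(mask(a,'blue'),(370,160,500,270));print([(mid(c),cv2.contourArea(c)) for c in b])
s=snap('side')
b=blobs(mask(s,'blue'),(240,160,450,380));print([(mid(c),cv2.contourArea(c)) for c in b],sensors.get_state()['gripper_width'])
p=blobs(mask(a,'white'),(325,170,362,210)); print('pot',[onz('top',mid(c),.111) for c in p])
"
```

```text
t 4.6 now [ 0.5099 -0.2645  0.1989] [-180.    -0.  -175.9] | turn z -0.3 | now-axes shift [ 0.004  -0.0264  0.1689] | at goal yaw [ 0.0042 -0.0264  0.1689]
[([422.60526988999743, 225.1877718086467], 651.5), ([419.74617139133267, 176.15900944933202], 511.5), ([406.4579439252336, 182.86292834890963], 53.5)]
[([322.50165602081853, 251.44925479063164], 1409.0), ([366.19962686567163, 185.13308457711443], 268.0), ([408.5647249190938, 214.19093851132683], 103.0)] 0.639986604679118
pot [array([[ 0.5661379 , -0.09499258,  0.111     ]])]
```

View pics/t3.png

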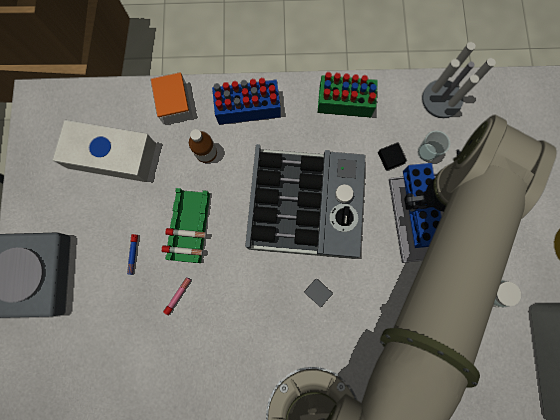

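The rack is over the tray's left part, centred near (422,205). I shift the last 26 mm and lower it.

Request:
{"api": "drive_tool", "payload": {"deltas": [[[0, 0, 0], [0.004, -0.0264, 0], -1], [[0, 0, 0], [0, 0, 0.03], -1], [[0, 0, 0], [0, 0, 0.04], -1], [[0, 0, 0], [0, 0, 0.04], -1], [[0, 0, 0], [0, 0, 0.03], -1]]}}

```text
t: 5.13
tool_pos: [0.5087, -0.287, 0.0558]
eef_rot: [179.9, -0.1, -175.5]
ft_force: [0.8, 0.3, -2.1]
gripper_width: 0.645
grip_force: 70.4
```

Request:
{"api": "drive_tool", "payload": {"deltas": [[[0, 0, 0], [0, 0, 0.015], -1], [[0, 0, 0], [0, 0, 0.01], -1], [[0, 0, 0], [0, 0, 0.004], -1], [[0, 0, 0], [0, 0, 0], -1], [[0, 0, 0], [0, 0, 0], -1]]}}

```text
t: 5.55
tool_pos: [0.51, -0.2896, 0.0309]
eef_rot: [-180.0, 0.1, -175.6]
ft_force: [-0.1, 0.2, -1.2]
gripper_width: 0.642
grip_force: 70.3
```

Request:
{"api": "drive_tool", "payload": {"deltas": [[[0, 0, 0], [0, 0, 0.003], -1], [[0, 0, 0], [0, 0, 0], -1], [[0, 0, 0], [0, 0, 0.001], 0.6], [[0, 0, 0], [0, 0, 0], 0.6], [[0, 0, 0], [0, 0, 0], 0.6]]}}

```text
t: 5.97
tool_pos: [0.5092, -0.2897, 0.026]
eef_rot: [-180.0, 0.0, -175.6]
ft_force: [-0.5, -0.5, 0.1]
gripper_width: 0.801
grip_force: 0.0
```

Request:
{"api": "drive_tool", "payload": {"deltas": [[[0, 0, 0], [0, 0, -0.015], 0.6], [[0, 0, 0], [0, 0, -0.03], 0.6], [[0, 0, 0], [0, 0, -0.04], 1], [[0, 0, 0], [0, 0, -0.04], 1], [[0, 0, 0], [0, 0, -0.03], 1]]}}

```text
t: 6.38
tool_pos: [0.5094, -0.2902, 0.1843]
eef_rot: [-179.9, 0.1, -175.7]
ft_force: [1.0, -0.1, 0.3]
gripper_width: 1.001
grip_force: 0.0
```

```bash
python3 -c "
from h import *
to(.5673,-.0963,.20,173.9); a=snap('top','t4.png')
p=blobs(mask(a,'white'),(325,170,362,210)); print('pot',[onz('top',mid(c),.111) for c in p])
s=snap('side'); b=blobs(mask(s,'blue'),(240,220,450,380));print([(mid(c),cv2.contourArea(c)) for c in b],proj('side',[.509,-.29,.054]))
"
```

```text
t 6.4 now [ 0.5094 -0.2902  0.1843] [-1.799e+02  1.000e-01 -1.757e+02] | turn z 10.4 | now-axes shift [-0.0725  0.189  -0.0157] | at goal yaw [-0.037   0.199  -0.0157]
pot [array([[ 0.5661379 , -0.09499258,  0.111     ]])]
[([325.31300572330764, 297.8657983027432], 1689.0), ([414.2173913043478, 222.31884057971013], 23.0)] [[325.56388634 292.53640931]]
```

Request:
{"api": "drive_tool", "payload": {"deltas": [[[0, 0, 5.2], [0, 0, 0], 1], [[0, 0, 5.2], [0, 0, 0], 1], [[0, 0, 0], [-0.0074, 0.0398, 0], 1], [[0, 0, 0], [-0.0074, 0.0398, 0], 1], [[0, 0, 0], [-0.0074, 0.0398, 0], 1]]}}

```text
t: 6.9
tool_pos: [0.5433, -0.1724, 0.1802]
eef_rot: [-180.0, -0.0, 173.8]
ft_force: [1.2, 0.6, 0.3]
gripper_width: 0.998
grip_force: 0.0
```

Request:
{"api": "drive_tool", "payload": {"deltas": [[[0, 0, 0], [-0.0074, 0.0398, 0], 1], [[0, 0, 0], [-0.0074, 0.0398, 0], 1], [[0, 0, 0], [0, 0, 0], 1], [[0, 0, 0], [0, 0, 0], 1]]}}

```text
t: 7.23
tool_pos: [0.5672, -0.0916, 0.1797]
eef_rot: [179.9, -0.1, 174.4]
ft_force: [0.2, -0.0, -0.1]
gripper_width: 1.002
grip_force: 0.0
```

```bash
python3 -c "
from h import *
to(.567,-.0965,.089,173.9)
s=snap('side'); print([(mid(c),cv2.contourArea(c),onz('side',mid(c),.111)) for c in blobs(mask(s,'white'),(300,215,330,245))])
"
```

```text
t 7.2 now [ 0.5672 -0.0916  0.1797] [ 1.799e+02 -1.000e-01  1.744e+02] | turn z 0.5 | now-axes shift [-0.0003 -0.0049  0.0907] | at goal yaw [-0.0003 -0.0049  0.0907]
[([305.81893004115227, 239.59670781893], 40.5, array([[ 0.51824386, -0.14117821,  0.111     ]]))]
```

Request:
{"api": "drive_tool", "payload": {"deltas": [[[0, 0, 0], [0, -0.004, 0.03], 1], [[0, 0, 0], [0, 0, 0.03], 1], [[0, 0, 0], [0, 0, 0.02], 1], [[0, 0, 0], [0, 0, 0.009], 1], [[0, 0, 0], [0, 0, 0], 1]]}}

```text
t: 7.7
tool_pos: [0.5642, -0.1011, 0.0894]
eef_rot: [-179.9, -0.2, 173.8]
ft_force: [-0.1, 1.8, 0.5]
gripper_width: 1.001
grip_force: 0.0
```

Request:
{"api": "drive_tool", "payload": {"deltas": [[[0, 0, 0], [0, 0, 0], -1], [[0, 0, 0], [0, 0, 0], -1], [[0, 0, 0], [0, 0, 0], -1], [[0, 0, 0], [0, 0, 0], -1], [[0, 0, 0], [0, 0, 0], -1]]}}

```text
t: 8.12
tool_pos: [0.5673, -0.0996, 0.0937]
eef_rot: [180.0, 0.2, 174.0]
ft_force: [-2.9, 0.7, 6.9]
gripper_width: 0.511
grip_force: 60.2
```

Request:
{"api": "drive_tool", "payload": {"deltas": [[[0, 0, 0], [0, 0, 0], -1], [[0, 0, 0], [0, 0, -0.015], -1], [[0, 0, 0], [0, 0, -0.025], -1], [[0, 0, 0], [0, 0, -0.025], -1], [[0, 0, 0], [0, 0, 0], -1]]}}

```text
t: 8.53
tool_pos: [0.5691, -0.1003, 0.1625]
eef_rot: [180.0, 0.5, 174.0]
ft_force: [0.6, -0.4, -0.3]
gripper_width: 0.513
grip_force: 61.2
```

```bash
python3 -c "
from h import *
to(.5148,-.38,.15,184.4); a=snap('top');s=snap('side')
c=cv2.resize(np.hstack([s[180:330,260:410],a[160:270,330:480][:110].repeat(1,0) if 0 else cv2.copyMakeBorder(a[150:290,330:480],0,10,0,0,0)]),None,fx=2.6,fy=2.6,interpolation=cv2.INTER_CUBIC)
cv2.imwrite('pics/c5.png',c[:,:,::-1])
"
```

```text
t 8.5 now [ 0.5691 -0.1003  0.1625] [180.    0.5 174. ] | turn z -10.4 | now-axes shift [ 0.0246 -0.2839  0.0125] | at goal yaw [ 0.0756 -0.2747  0.0125]
```

View pics/c5.png

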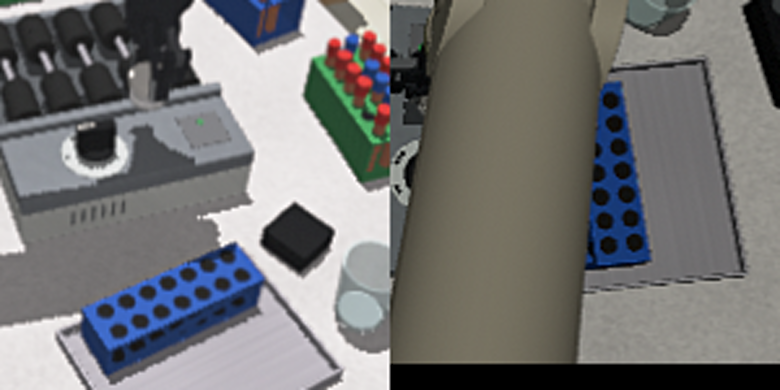

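The rack stands upright in the tray with its right part free, and the pot lid is gripped. I carry the pot over.

Request:
{"api": "drive_tool", "payload": {"deltas": [[[0, 0, -5.2], [0, 0, 0], -1], [[0, 0, -5.2], [0, 0, 0], -1], [[0, 0, 0], [0.0038, -0.0137, 0], -1], [[0, 0, 0], [0.0076, -0.0275, 0], -1], [[0, 0, 0], [0.0076, -0.0275, 0], -1]]}}

```text
t: 9.05
tool_pos: [0.5521, -0.1685, 0.1554]
eef_rot: [179.9, -0.1, -175.4]
ft_force: [0.9, -0.1, -1.1]
gripper_width: 0.509
grip_force: 61.2
```

Request:
{"api": "drive_tool", "payload": {"deltas": [[[0, 0, 0], [0.0076, -0.0275, 0], -1], [[0, 0, 0], [0.0076, -0.0275, 0], -1], [[0, 0, 0], [0.0076, -0.0275, 0], -1], [[0, 0, 0], [0.0076, -0.0275, 0], -1], [[0, 0, 0], [0.0076, -0.0275, 0], -1]]}}

```text
t: 9.47
tool_pos: [0.5242, -0.3103, 0.1555]
eef_rot: [179.9, -0.1, -175.6]
ft_force: [0.8, -0.6, -1.7]
gripper_width: 0.507
grip_force: 61.2
```

Request:
{"api": "drive_tool", "payload": {"deltas": [[[0, 0, 0], [0.0076, -0.0275, 0], -1], [[0, 0, 0], [0.0076, -0.0275, 0], -1], [[0, 0, 0], [0.0038, -0.0137, 0], -1], [[0, 0, 0], [0, 0, 0], -1], [[0, 0, 0], [0, 0, 0], -1]]}}

```text
t: 9.88
tool_pos: [0.5108, -0.3795, 0.1557]
eef_rot: [180.0, -0.1, -175.7]
ft_force: [-0.0, -0.2, -0.4]
gripper_width: 0.512
grip_force: 61.3
```

```bash
python3 -c "
from h import *
print(sensors.get_state()['gripper_width']);to(.5148,-.38,.0235,184.4);s=snap('side');cv2.imwrite('pics/c6.png',cv2.resize(s[220:380,270:430],None,fx=3,fy=3)[:,:,::-1])"
```

```text
0.5124449438971072
t 9.9 now [ 0.5108 -0.3795  0.1557] [ 1.800e+02 -1.000e-01 -1.757e+02] | turn z -0.1 | now-axes shift [-0.0039 -0.0008  0.1322] | at goal yaw [-0.0039 -0.0008  0.1322]
```

View pics/c6.png

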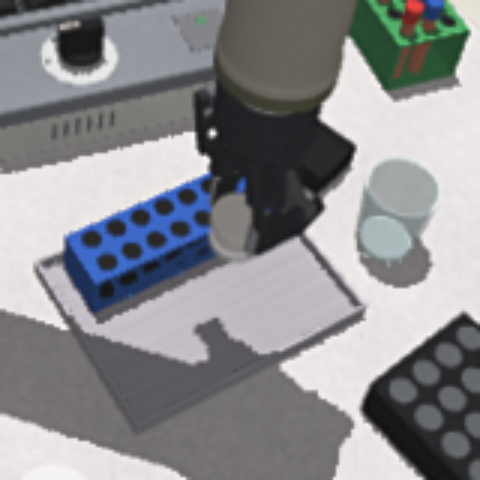

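The pot is held upright over the tray's free strip. I lower and release it.

Request:
{"api": "drive_tool", "payload": {"deltas": [[[0, 0, 0], [-0.004, 0, 0.025], -1], [[0, 0, 0], [0, 0, 0.035], -1], [[0, 0, 0], [0, 0, 0.035], -1], [[0, 0, 0], [0, 0, 0.02], -1], [[0, 0, 0], [0, 0, 0.01], -1]]}}

```text
t: 10.35
tool_pos: [0.515, -0.3749, 0.0276]
eef_rot: [179.7, -0.2, -175.4]
ft_force: [0.3, -0.2, -1.5]
gripper_width: 0.512
grip_force: 61.3
```

Request:
{"api": "drive_tool", "payload": {"deltas": [[[0, 0, 0], [0, 0, 0.005], -1], [[0, 0, 0], [0, 0, 0.001], -1], [[0, 0, 0], [0, 0, 0], -1]]}}

```text
t: 10.6
tool_pos: [0.5165, -0.379, 0.0269]
eef_rot: [-179.9, 0.1, -175.6]
ft_force: [-0.2, -0.2, -0.5]
gripper_width: 0.513
grip_force: 61.3
```

Request:
{"api": "drive_tool", "payload": {"deltas": [[[0, 0, 0], [0, 0, 0.003], -1], [[0, 0, 0], [0, 0, 0], -1], [[0, 0, 0], [0, 0, 0], 0.3], [[0, 0, 0], [0, 0, 0], 0.3], [[0, 0, 0], [0, 0, 0], 0.3]]}}

```text
t: 11.02
tool_pos: [0.5157, -0.3794, 0.0232]
eef_rot: [-180.0, 0.0, -175.6]
ft_force: [0.8, -0.2, -0.2]
gripper_width: 0.647
grip_force: 0.0
```

Request:
{"api": "drive_tool", "payload": {"deltas": [[[0, 0, 0], [0, 0, -0.015], 0.3], [[0, 0, 0], [0, 0, -0.03], 0.3], [[0, 0, 0], [0, 0, -0.04], 0.3], [[0, 0, 0], [0, 0, -0.04], 0.3], [[0, 0, 0], [0, 0, -0.03], 0]]}}

```text
t: 11.43
tool_pos: [0.5157, -0.3798, 0.1815]
eef_rot: [-179.9, 0.1, -175.6]
ft_force: [1.4, -1.1, 0.9]
gripper_width: 0.526
grip_force: 0.0
```

Request:
{"api": "drive_tool", "payload": {"deltas": [[[0, 0, 5.2], [0, 0, 0], 0], [[0, 0, 5.2], [0, 0, 0], 0], [[0, 0, 0], [0, 0, 0], 0]]}}

```text
t: 11.68
tool_pos: [0.5157, -0.3793, 0.1786]
eef_rot: [-180.0, 0.1, 173.7]
ft_force: [-0.0, 0.4, -0.6]
gripper_width: 0.5
grip_force: 0.0
```

```bash
python3 -c "
from h import *
s=sensors.get_state();print(s['gripper_width']);to(.5063,-.0967,.16,173.9);s=snap('side')
print([(mid(c),cv2.contourArea(c),onz('side',mid(c),.04)) for c in blobs(mask(s,'white'),(310,260,380,330))],proj('side',[.515,-.379,.04]))"
```

```text
0.5003540158189151
t 11.7 now [ 0.5157 -0.3793  0.1786] [-1.800e+02  1.000e-01  1.737e+02] | turn z -0.2 | now-axes shift [0.0402 0.2799 0.0186] | at goal yaw [0.0394 0.28   0.0186]
[([352.6473245799802, 316.92983199209374], 1180.5, array([[ 0.54410669, -0.37777333,  0.04      ]])), ([325.66273798730737, 274.0326382592928], 551.5, array([[ 0.54510108, -0.2252767 ,  0.04      ]])), ([375.66816816816817, 294.73873873873873], 111.0, array([[ 0.63837799, -0.34232564,  0.04      ]]))] [[343.17251939 321.173334  ]]
```

Request:
{"api": "drive_tool", "payload": {"deltas": [[[0, 0, 0], [0.0057, 0.04, 0], 0], [[0, 0, 0], [0.0057, 0.04, 0], 0], [[0, 0, 0], [0.0057, 0.04, 0], 0], [[0, 0, 0], [0.0057, 0.04, 0], 0], [[0, 0, 0], [0.0057, 0.04, 0], 0]]}}

```text
t: 12.15
tool_pos: [0.5074, -0.1754, 0.1771]
eef_rot: [-180.0, -0.0, 174.2]
ft_force: [0.5, 1.0, -0.1]
gripper_width: 0.499
grip_force: 0.0
```

Request:
{"api": "drive_tool", "payload": {"deltas": [[[0, 0, 0], [0.0057, 0.04, 0], 0], [[0, 0, 0], [0.0057, 0.04, 0.01], 0], [[0, 0, 0], [0, 0, 0.01], 0], [[0, 0, 0], [0, 0, 0], 0], [[0, 0, 0], [0, 0, 0], 0]]}}

```text
t: 12.57
tool_pos: [0.5046, -0.0967, 0.1571]
eef_rot: [-180.0, -0.1, 174.1]
ft_force: [0.5, -1.5, -0.1]
gripper_width: 0.501
grip_force: 0.0
```

```bash
python3 -c "
from h import *
to(.5063,-.0967,.096,173.9);s=snap('side');a=snap('top')
c=np.hstack([cv2.resize(s[190:330,250:390],(400,400),interpolation=2),cv2.resize(a[130:270,330:470],(400,400),interpolation=2)]);cv2.imwrite('pics/c7.png',c[:,:,::-1])"
```

```text
t 12.6 now [ 0.5046 -0.0967  0.1571] [-1.800e+02 -1.000e-01  1.741e+02] | turn z 0.2 | now-axes shift [-0.0017  0.0001  0.0611] | at goal yaw [-0.0017  0.0001  0.0611]
```

View pics/c7.png

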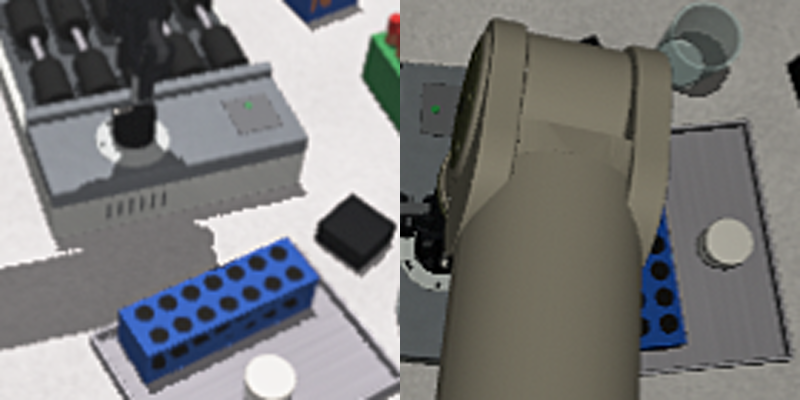

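The rack and pot both stand upright in the tray, and the gripper is over the selector. I descend and close on the bar.

Request:
{"api": "drive_tool", "payload": {"deltas": [[[0, 0, 0], [-0.0015, 0, 0.025], 0], [[0, 0, 0], [0, 0, 0.02], 0], [[0, 0, 0], [0, 0, 0.01], 0], [[0, 0, 0], [0, 0, 0.006], 0], [[0, 0, 0], [0, 0, 0], 0]]}}

```text
t: 13.08
tool_pos: [0.506, -0.0975, 0.0959]
eef_rot: [-180.0, -0.1, 173.9]
ft_force: [-0.3, -0.9, 0.2]
gripper_width: 0.504
grip_force: 0.0
```

Request:
{"api": "drive_tool", "payload": {"deltas": [[[0, 0, 0], [0, 0, 0], -1], [[0, 0, 0], [0, 0, 0], -1], [[0, 0, 0], [0, 0, 0], -1], [[0, 0, 0], [0, 0, 0], -1], [[0, 0, 0], [0, 0, 0], -1]]}}

```text
t: 13.5
tool_pos: [0.5074, -0.096, 0.0976]
eef_rot: [180.0, 0.1, 174.0]
ft_force: [-0.2, 3.3, 4.2]
gripper_width: 0.154
grip_force: 61.0
```

Request:
{"api": "drive_tool", "payload": {"deltas": [[[0, 0, 0], [0, 0, 0.003], -1], [[0, 0, 0], [0, 0, 0.003], -1], [[0, 0, 0], [0, 0, 0.003], -1], [[0, 0, 0], [0, 0, 0], -1], [[0, 0, 0], [0, 0, 0], -1]]}}

```text
t: 13.92
tool_pos: [0.5077, -0.0961, 0.0908]
eef_rot: [179.9, 0.1, 174.0]
ft_force: [-11.5, 5.2, 31.6]
gripper_width: 0.157
grip_force: 64.8
```

Request:
{"api": "drive_tool", "payload": {"deltas": [[[0, 0, 6], [0, 0, -0.001], -1], [[0, 0, 6], [0, 0, 0], -1], [[0, 0, 6], [0, 0, 0], -1], [[0, 0, 6], [0, 0, 0], -1], [[0, 0, 6], [0, 0, 0], -1]]}}

```text
t: 14.33
tool_pos: [0.5075, -0.0959, 0.0909]
eef_rot: [179.8, 0.0, 143.7]
ft_force: [-9.1, 5.0, 22.9]
gripper_width: 0.149
grip_force: 63.5
```

Request:
{"api": "drive_tool", "payload": {"deltas": [[[0, 0, 6], [0, 0, 0], -1], [[0, 0, 6], [0, 0, 0], -1], [[0, 0, 6], [0, 0, 0], -1], [[0, 0, 6], [0, 0, 0], -1], [[0, 0, 6], [0, 0, 0], -1]]}}

```text
t: 14.75
tool_pos: [0.5075, -0.0959, 0.0909]
eef_rot: [179.8, -0.1, 113.7]
ft_force: [-8.6, 5.8, 23.8]
gripper_width: 0.148
grip_force: 63.6
```

Request:
{"api": "drive_tool", "payload": {"deltas": [[[0, 0, 0], [0, 0, 0], -1], [[0, 0, 0], [0, 0, 0], -1]]}}

```text
t: 14.92
tool_pos: [0.5075, -0.0959, 0.0908]
eef_rot: [179.9, -0.0, 114.0]
ft_force: [-8.0, 5.3, 24.0]
gripper_width: 0.153
grip_force: 63.8
```

Request:
{"api": "drive_tool", "payload": {"deltas": [[[0, 0, 0], [0, 0, -0.007], -1], [[0, 0, 0], [0, 0, 0], 0], [[0, 0, 0], [0, 0, 0], 0], [[0, 0, 0], [0, 0, 0], 0], [[0, 0, 0], [0, 0, -0.01], 0]]}}

```text
t: 15.33
tool_pos: [0.505, -0.0966, 0.1039]
eef_rot: [-179.8, -0.1, 114.0]
ft_force: [-1.5, -0.0, 0.2]
gripper_width: 0.499
grip_force: 0.0
```

Request:
{"api": "drive_tool", "payload": {"deltas": [[[0, 0, 0], [0, 0, -0.03], 0], [[0, 0, 0], [0, 0, -0.04], 0], [[0, 0, 0], [-0.03, 0.02, -0.01], 0], [[0, 0, 0], [-0.03, 0.02, 0], 0], [[0, 0, 0], [-0.03, 0.02, 0], 0]]}}

```text
t: 15.75
tool_pos: [0.6001, -0.1543, 0.1882]
eef_rot: [179.8, 0.0, 114.1]
ft_force: [0.2, -0.2, 2.3]
gripper_width: 0.5
grip_force: 0.0
```

Request:
{"api": "drive_tool", "payload": {"deltas": [[[0, 0, 7], [0, 0, 0], 0], [[0, 0, 7], [0, 0, 0], 0], [[0, 0, 7], [0, 0, 0], 0], [[0, 0, 7], [0, 0, 0], 0], [[0, 0, 2.5], [0, 0, 0], 0]]}}

```text
t: 16.17
tool_pos: [0.5978, -0.1548, 0.1856]
eef_rot: [-179.9, 0.0, 83.0]
ft_force: [-0.4, -0.1, -0.4]
gripper_width: 0.5
grip_force: 0.0
```

```bash
python3 -c "
from h import *
to(.482,.3305,.15,83.5);s=snap('side');a=snap('top')
c=np.hstack([cv2.resize(s[200:280,260:340],(400,400),interpolation=2),cv2.resize(a[170:260,310:400],(400,400),interpolation=2)]);cv2.imwrite('pics/c8.png',c[:,:,::-1])
for n,p in(('red',.04),('label',.039)):
  for c in blobs(mask(a,n),(155,220,215,265),10): print(n,mid(c),onz('top',mid(c),p))
"
```

```text
t 16.2 now [ 0.5978 -0.1548  0.1856] [-179.9    0.    83. ] | turn z -0.5 | now-axes shift [ 0.4676 -0.1738  0.0356] | at goal yaw [ 0.469  -0.17    0.0356]
red [165.045197740113, 248.46327683615817] [[0.43991545 0.38490907 0.04      ]]
red [168.84, 230.98] [[0.48720386 0.37592316 0.04      ]]
label [161.92278719397365, 234.88072818581293] [[0.47713299 0.39476643 0.039     ]]
label [208.26972010178116, 241.10178117048346] [[0.4570304  0.26846797 0.039     ]]
label [186.21321321321318, 232.7177177177177] [[0.48138853 0.32871555 0.039     ]]
label [182.55657492354737, 250.26911314984707] [[0.43397312 0.33769532 0.039     ]]
```

View pics/c8.png

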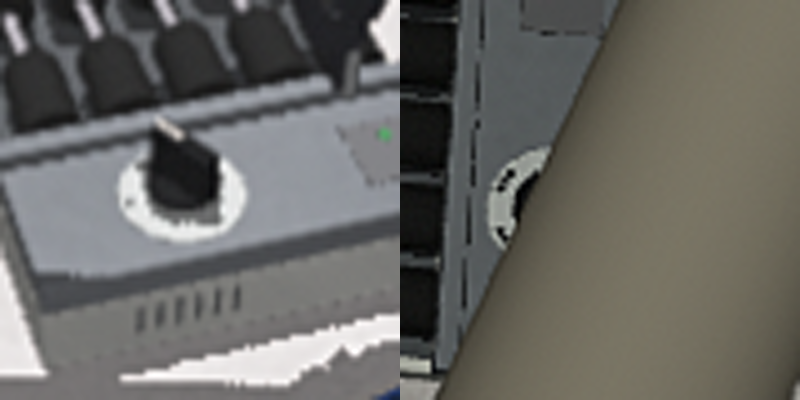

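The side view shows the selector turned to two dots (load) and out. Now to the tubes, starting with the cradle place at −24 mm.

Request:
{"api": "drive_tool", "payload": {"deltas": [[[0, 0, 0], [0.0361, -0.0131, 0], 0], [[0, 0, 0], [0.0361, -0.0131, 0], 0], [[0, 0, 0], [0.0361, -0.0131, 0], 0], [[0, 0, 0], [0.0361, -0.0131, 0], 0], [[0, 0, 0], [0.0361, -0.0131, 0], 0]]}}

```text
t: 16.68
tool_pos: [0.5526, 0.0337, 0.1859]
eef_rot: [180.0, 0.0, 83.6]
ft_force: [0.6, -0.5, 0.5]
gripper_width: 0.503
grip_force: 0.0
```

Request:
{"api": "drive_tool", "payload": {"deltas": [[[0, 0, 0], [0.0361, -0.0131, 0], 0], [[0, 0, 0], [0.0361, -0.0131, 0], 0], [[0, 0, 0], [0.0361, -0.0131, 0], 0], [[0, 0, 0], [0.0361, -0.0131, 0], 0], [[0, 0, 0], [0.0361, -0.0131, 0], 0]]}}

```text
t: 17.1
tool_pos: [0.508, 0.2207, 0.1861]
eef_rot: [180.0, -0.0, 83.6]
ft_force: [1.2, -0.0, -0.7]
gripper_width: 0.502
grip_force: 0.0
```

Request:
{"api": "drive_tool", "payload": {"deltas": [[[0, 0, 0], [0.0361, -0.0131, 0.02], 0], [[0, 0, 0], [0.0361, -0.0131, 0.02], 0], [[0, 0, 0], [0.0361, -0.0131, 0.02], 0], [[0, 0, 0], [0, 0, 0], 0], [[0, 0, 0], [0, 0, 0], 0]]}}

```text
t: 17.52
tool_pos: [0.4808, 0.3294, 0.1262]
eef_rot: [-179.9, 0.1, 83.9]
ft_force: [0.7, -1.5, 0.8]
gripper_width: 0.501
grip_force: 0.0
```

```bash
python3 -c "
from h import *
np.set_printoptions(precision=4,suppress=True)
to(.4822,.3305,.023,83.6)
a=cv2.imread('pics/top0.png')[:,:,::-1].copy()
for c in blobs(mask(a,'red'),(155,220,215,265),10):
  x,y,w,h=cv2.boundingRect(c); print('cap end',x,x+w,y,h,onz('top',[[x,y+h/2],[x+w,y+h/2]],.036)[:,:2].ravel())
s=cv2.imread('pics/side0.png')[:,:,::-1].copy()
for c in blobs(mask(s,'red'),(215,155,275,190),4): print('side cap',mid(c),cv2.contourArea(c),onz('side',mid(c),.04))
print('barrel ends',onz('top',[[206.2,235],[204,252.3]],.036)[:,:2])
"
```

```text
t 17.5 now [0.4808 0.3294 0.1262] [-179.9    0.1   83.9] | turn z 0.3 | now-axes shift [0.0012 0.0013 0.1032] | at goal yaw [0.0012 0.0013 0.1032]
cap end 162 169 246 6 [0.4391 0.3943 0.4386 0.3753]
cap end 166 173 228 7 [0.4865 0.3848 0.486  0.3656]
barrel ends [[0.4742 0.2748]
 [0.4273 0.2803]]
```

Request:
{"api": "drive_tool", "payload": {"deltas": [[[0, 0, 0], [0.0006, 0.0005, 0.03], 0], [[0, 0, 0], [0, 0, 0.03], 0], [[0, 0, 0], [0, 0, 0.025], 0], [[0, 0, 0], [0, 0, 0.012], 0], [[0, 0, 0], [0, 0, 0.004], 0]]}}

```text
t: 17.93
tool_pos: [0.4833, 0.3256, 0.0254]
eef_rot: [-179.9, 0.1, 83.4]
ft_force: [-0.7, 0.2, 0.7]
gripper_width: 0.496
grip_force: 0.0
```

Request:
{"api": "drive_tool", "payload": {"deltas": [[[0, 0, 0], [0, 0, 0], 0], [[0, 0, 0], [0, 0, 0], -1], [[0, 0, 0], [0, 0, 0], -1], [[0, 0, 0], [0, 0, 0], -1], [[0, 0, 0], [0, 0, 0], -1]]}}

```text
t: 18.35
tool_pos: [0.4848, 0.328, 0.0288]
eef_rot: [179.9, -0.1, 83.5]
ft_force: [-0.9, -0.8, 6.0]
gripper_width: 0.157
grip_force: 58.5
```

Request:
{"api": "drive_tool", "payload": {"deltas": [[[0, 0, 0], [0, 0, 0], -1], [[0, 0, 0], [0, 0, 0], -1]]}}

```text
t: 18.52
tool_pos: [0.4848, 0.328, 0.0288]
eef_rot: [179.9, -0.1, 83.5]
ft_force: [-0.9, -0.5, 4.8]
gripper_width: 0.153
grip_force: 58.5
```

Gripped. I lift it and carry it towards valley 2.

Request:
{"api": "drive_tool", "payload": {"deltas": [[[0, 0, 0], [0, 0, -0.015], -1], [[0, 0, 0], [0, 0, -0.035], -1], [[0, 0, 0], [0, 0, -0.035], -1], [[0, 0, 0], [0, 0, -0.035], -1], [[0, 0, 0], [0, 0, -0.015], -1]]}}

```text
t: 18.93
tool_pos: [0.4859, 0.3282, 0.1679]
eef_rot: [179.7, -0.3, 83.5]
ft_force: [0.4, 0.3, -0.6]
gripper_width: 0.155
grip_force: 58.8
```

Request:
{"api": "drive_tool", "payload": {"deltas": [[[0, 0, 0], [-0.012, 0.006, 0], -1], [[0, 0, 0], [-0.0225, 0.0111, 0], -1], [[0, 0, 0], [-0.0225, 0.0111, 0], -1], [[0, 0, 0], [-0.0225, 0.0111, 0], -1], [[0, 0, 0], [-0.0225, 0.0111, 0], -1]]}}

```text
t: 19.35
tool_pos: [0.5223, 0.2186, 0.1618]
eef_rot: [-180.0, -0.0, 83.5]
ft_force: [0.9, -0.3, 0.5]
gripper_width: 0.158
grip_force: 58.8
```

Request:
{"api": "drive_tool", "payload": {"deltas": [[[0, 0, 0], [-0.0225, 0.0111, 0], -1], [[0, 0, 0], [-0.0225, 0.0111, 0], -1], [[0, 0, 0], [-0.0225, 0.0111, 0], -1], [[0, 0, 0], [-0.0225, 0.0111, 0], -1], [[0, 0, 0], [-0.0225, 0.0111, 0], -1]]}}

```text
t: 19.77
tool_pos: [0.5645, 0.1004, 0.1617]
eef_rot: [-180.0, -0.0, 83.5]
ft_force: [0.5, 0.7, -1.0]
gripper_width: 0.156
grip_force: 58.8
```

Request:
{"api": "drive_tool", "payload": {"deltas": [[[0, 0, 0], [-0.0225, 0.0111, 0], -1], [[0, 0, 0], [-0.0225, 0.0111, 0], -1], [[0, 0, 0], [-0.011, 0.0055, 0], -1], [[0, 0, 0], [0, 0, 0], -1], [[0, 0, 0], [0, 0, 0], -1]]}}

```text
t: 20.18
tool_pos: [0.5855, 0.043, 0.1617]
eef_rot: [-180.0, -0.0, 83.4]
ft_force: [0.0, 0.1, -1.1]
gripper_width: 0.158
grip_force: 58.7
```

```bash
python3 -c "
from h import *
np.set_printoptions(precision=4,suppress=True)
to(.5869,.0443,.10,83.9);z=sensors.get_state()['tool_pos'][2]
a=snap('top','t9.png');s=snap('side')
for n,i in(('top',a),('side',s)):
  for c in blobs(mask(i,'red'),(150,150,330,270),4): print(n,'cap',mid(c),cv2.contourArea(c),onz(n,mid(c),z+.006))
print(proj('side',[.5869,.0443,.091]))
cv2.imwrite('pics/c9.png',cv2.resize(np.hstack([a[130:270,230:370],s[130:270,230:370]]),(800,400),interpolation=2)[:,:,::-1])
"
```

```text
t 20.2 now [0.5855 0.043  0.1617] [-180.    -0.    83.4] | turn z -0.5 | now-axes shift [0.0014 0.0012 0.0617] | at goal yaw [0.0014 0.0012 0.0617]
top cap [165.045197740113, 248.46327683615817] 29.5 [[0.4275 0.3482 0.1677]]
side cap [184.98245614035088, 180.66666666666666] 9.5 [[0.2533 0.178  0.1677]]
side cap [228.0, 155.0] 4.0 [[0.4191 0.2596 0.1677]]
[[299.4325 198.9531]]
```

View pics/c9.png

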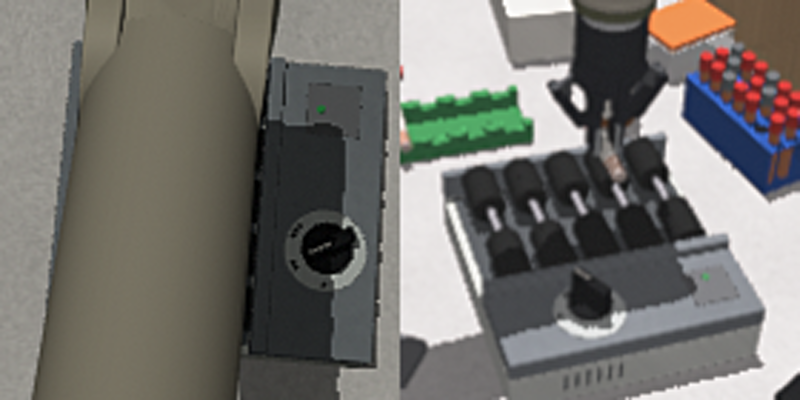

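The tube is held level above the bed, and the pointer is at two dots. I lower it into the valley.

Request:
{"api": "drive_tool", "payload": {"deltas": [[[0, 0, -0.5], [0.0014, 0.0012, 0.02], -1], [[0, 0, 0], [0, 0, 0.02], -1], [[0, 0, 0], [0, 0, 0.015], -1], [[0, 0, 0], [0, 0, 0.007], -1], [[0, 0, 0], [0, 0, 0], -1]]}}

```text
t: 20.7
tool_pos: [0.5857, 0.0465, 0.0981]
eef_rot: [-179.8, 0.0, 84.1]
ft_force: [0.1, -0.0, -0.6]
gripper_width: 0.157
grip_force: 58.7
```

Request:
{"api": "drive_tool", "payload": {"deltas": [[[0, 0, 0], [0, 0, 0.004], -1], [[0, 0, 0], [0, 0, 0.003], -1], [[0, 0, 0], [0, 0, 0.002], -1], [[0, 0, 0], [0, 0, 0], -1], [[0, 0, 0], [0, 0, 0], -1]]}}

```text
t: 21.12
tool_pos: [0.5875, 0.045, 0.0914]
eef_rot: [179.9, -0.0, 84.0]
ft_force: [1.6, -0.2, -0.0]
gripper_width: 0.157
grip_force: 58.8
```

```bash
python3 -c "
from h import *
to(.5869,.0443,.087,83.9);print(sensors.get_state()['ft_force'])
s=snap('side');cv2.imwrite('pics/c10.png',cv2.resize(s[150:260,240:350],(600,600),interpolation=2)[:,:,::-1])
"
```

```text
t 21.1 now [0.5875 0.045  0.0914] [179.9  -0.   84. ] | turn z 0.1 | now-axes shift [-0.0007 -0.0005  0.0044] | at goal yaw [-0.0007 -0.0005  0.0044]
[ 1.60866771 -0.16453513 -0.00188224]
```

View pics/c10.png

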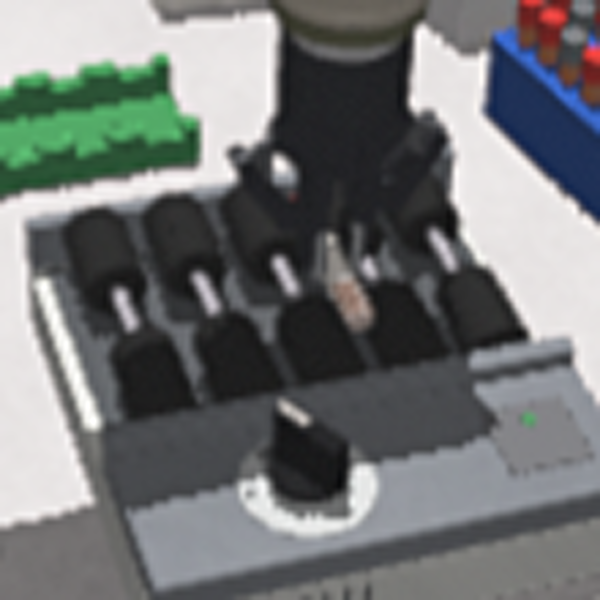

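The tube sits between the third and fourth rollers. I lower it 3 mm more, release and retreat.

Request:
{"api": "drive_tool", "payload": {"deltas": [[[0, 0, 0], [0, 0, 0.002], -1], [[0, 0, 0], [0, 0, 0.0015], -1], [[0, 0, 0], [0, 0, 0], -0.3], [[0, 0, 0], [0, 0, 0], -0.3], [[0, 0, 0], [0, 0, 0], -0.3]]}}

```text
t: 21.58
tool_pos: [0.5866, 0.0447, 0.0871]
eef_rot: [-179.9, 0.0, 84.0]
ft_force: [0.1, 0.3, -0.1]
gripper_width: 0.352
grip_force: 0.0
```

Request:
{"api": "drive_tool", "payload": {"deltas": [[[0, 0, 0], [0, 0, -0.015], -0.3], [[0, 0, 0], [0, 0, -0.03], -0.3], [[0, 0, 0], [0, 0, -0.035], -0.3], [[0, 0, 0], [0.02, -0.01, -0.01], 0], [[0, 0, 0], [0.035, -0.018, 0], 0]]}}

```text
t: 22.0
tool_pos: [0.5676, 0.0972, 0.1813]
eef_rot: [179.6, 0.0, 83.5]
ft_force: [0.3, 0.2, -0.9]
gripper_width: 0.502
grip_force: 0.0
```

Request:
{"api": "drive_tool", "payload": {"deltas": [[[0, 0, 0], [0.035, -0.018, 0], 0], [[0, 0, 0], [0.035, -0.018, 0], 0], [[0, 0, 0], [0.035, -0.018, 0], 0], [[0, 0, 0], [0.035, -0.018, 0], 0], [[0, 0, 0], [0, 0, 0], 0]]}}

```text
t: 22.42
tool_pos: [0.5034, 0.2592, 0.1763]
eef_rot: [-179.8, -0.1, 84.7]
ft_force: [-1.1, 2.3, 0.2]
gripper_width: 0.501
grip_force: 0.0
```

```bash
python3 -c "
from h import *
np.set_printoptions(precision=4,suppress=True)
to(.4365,.339,.12,83.6)
a=snap('top');s=snap('side')
for n,i,r in(('top',a,(240,140,330,260)),('side',s,(240,170,340,240))):
  for c in blobs(mask(i,'red'),r,4): print(n,'cap',mid(c),cv2.contourArea(c),onz(n,mid(c),.097))
  for c in blobs(mask(i,'label'),r,8): print(n,'label',mid(c),cv2.contourArea(c),onz(n,mid(c),.098))
for c in blobs(mask(a,'red'),(155,220,215,265),10): print('A cap',mid(c))
cv2.imwrite('pics/c11.png',cv2.resize(np.hstack([a[140:260,240:360],s[150:270,230:350]]),(800,400),interpolation=2)[:,:,::-1])
"
```

```text
t 22.4 now [0.5034 0.2592 0.1763] [-179.8   -0.1   84.7] | turn z 1.1 | now-axes shift [ 0.0733 -0.0739  0.0563] | at goal yaw [ 0.0718 -0.0753  0.0563]
top cap [271.45410628019323, 185.46859903381642] 34.5 [[0.593 0.093 0.097]]
top label [271.62358779431946, 158.37493400908033] 1578.5 [[0.6669 0.091  0.098 ]]
top label [305.7307692307692, 256.91923076923075] 130.0 [[0.4038 0.0097 0.098 ]]
top label [243.18579234972677, 252.60109289617486] 91.5 [[0.4188 0.1685 0.098 ]]
top label [289.53866666666664, 186.7413333333333] 62.5 [[0.5881 0.0456 0.098 ]]
top label [299.73015873015873, 250.4857142857143] 52.5 [[0.4205 0.0244 0.098 ]]
side cap [295.1875, 187.375] 16.0 [[0.5956 0.0963 0.097 ]]
side label [326.58430319307666, 190.34407639510593] 558.5 [[0.685  0.0425 0.098 ]]
side label [272.3808503036799, 182.33547695605574] 466.5 [[0.5349 0.1481 0.098 ]]
side label [318.8718240424725, 230.9089874857793] 439.5 [[ 0.5753 -0.1139  0.098 ]]
side label [276.3777148253069, 235.38149197355995] 176.5 [[ 0.4522 -0.083   0.098 ]]
side label [250.13988095238093, 236.45238095238093] 56.0 [[ 0.3801 -0.0582  0.098 ]]
side label [299.93203883495147, 196.3430420711974] 51.5 [[0.5901 0.0482 0.098 ]]
side label [255.50617283950618, 224.5102880658436] 40.5 [[ 0.4118 -0.0182  0.098 ]]
```

View pics/c11.png

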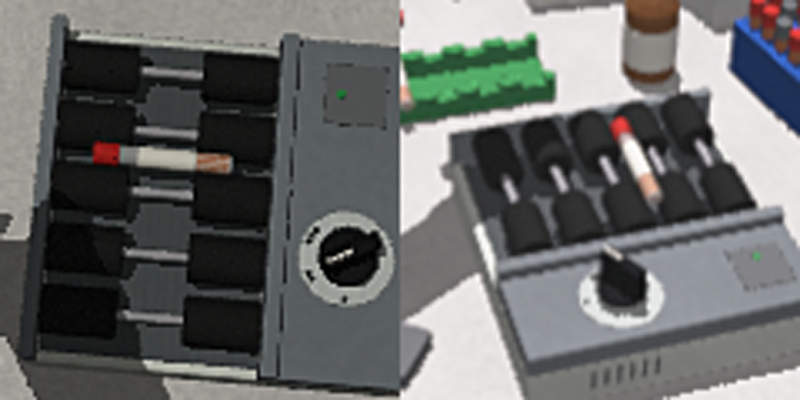

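Tube 1 lies centred in valley 2: its ends are at crop columns 92 and 232, and the shaft-gap middle is 165. The pointer is at two dots. Next tube, at about (0.437,0.339).

Request:
{"api": "drive_tool", "payload": {"deltas": [[[0, 0, 1], [0, 0, 0], 0], [[0, 0, 0], [0.024, -0.025, 0.015], 0], [[0, 0, 0], [0.024, -0.025, 0.02], 0], [[0, 0, 0], [0.024, -0.025, 0.02], 0], [[0, 0, 0], [0, 0, 0], 0]]}}

```text
t: 22.93
tool_pos: [0.4362, 0.3338, 0.1182]
eef_rot: [-179.6, 0.2, 83.3]
ft_force: [-1.5, 1.1, -0.8]
gripper_width: 0.497
grip_force: 0.0
```

Request:
{"api": "drive_tool", "payload": {"deltas": [[[0, 0, 0], [0, 0, 0], 0], [[0, 0, 0], [0, 0, 0], 0]]}}

```text
t: 23.1
tool_pos: [0.4436, 0.3281, 0.1225]
eef_rot: [180.0, 0.0, 82.8]
ft_force: [-0.0, 0.4, 0.6]
gripper_width: 0.495
grip_force: 0.0
```

```bash
python3 -c "
from h import *
to(.437,.3385,.0245,83.6)"
```

```text
t 23.1 now [0.4436 0.3281 0.1225] [180.    0.   82.8] | turn z -0.8 | now-axes shift [ 0.0095 -0.0078  0.098 ] | at goal yaw [ 0.0096 -0.0077  0.098 ]
```

Request:
{"api": "drive_tool", "payload": {"deltas": [[[0, 0, -0.8], [0.0096, -0.0077, 0.01], 0], [[0, 0, 0], [0, 0, 0.03], 0], [[0, 0, 0], [0, 0, 0.025], 0], [[0, 0, 0], [0, 0, 0], 0], [[0, 0, 0], [0, 0, 0], 0]]}}

```text
t: 23.52
tool_pos: [0.4359, 0.339, 0.0567]
eef_rot: [-179.9, 0.1, 83.7]
ft_force: [-0.2, 0.5, 1.0]
gripper_width: 0.499
grip_force: 0.0
```

```bash
python3 -c "
from h import *
to(.437,.3385,.0245,83.6)"
```

```text
t 23.5 now [0.4359 0.339  0.0567] [-1.799e+02  1.000e-01  8.370e+01] | turn z 0.1 | now-axes shift [-0.0004  0.0011  0.0322] | at goal yaw [-0.0004  0.0011  0.0322]
```

Request:
{"api": "drive_tool", "payload": {"deltas": [[[0, 0, 0], [0, 0.001, 0.015], 0], [[0, 0, 0], [0, 0, 0.012], 0], [[0, 0, 0], [0, 0, 0.005], 0], [[0, 0, 0], [0, 0, 0], 0], [[0, 0, 0], [0, 0, 0], -1]]}}

```text
t: 23.93
tool_pos: [0.4372, 0.3401, 0.0258]
eef_rot: [180.0, -0.0, 83.8]
ft_force: [-0.5, 0.0, 0.1]
gripper_width: 0.374
grip_force: 0.0
```

Request:
{"api": "drive_tool", "payload": {"deltas": [[[0, 0, 0], [0, 0, 0], -1], [[0, 0, 0], [0, 0, 0], -1], [[0, 0, 0], [0, 0, 0], -1], [[0, 0, 0], [0, 0, 0], -1], [[0, 0, 0], [0, 0, 0], -1]]}}

```text
t: 24.35
tool_pos: [0.4374, 0.3405, 0.0263]
eef_rot: [180.0, -0.1, 83.8]
ft_force: [-1.0, -1.5, 5.2]
gripper_width: 0.157
grip_force: 58.7
```

Request:
{"api": "drive_tool", "payload": {"deltas": [[[0, 0, 0], [0, 0, -0.015], -1], [[0, 0, 0], [0, 0, -0.035], -1], [[0, 0, 0], [0, 0, -0.035], -1], [[0, 0, 0], [0, 0, -0.035], -1], [[0, 0, 0], [0, 0, -0.015], -1]]}}

```text
t: 24.77
tool_pos: [0.4387, 0.341, 0.1652]
eef_rot: [179.8, -0.3, 83.7]
ft_force: [0.7, 0.7, -0.3]
gripper_width: 0.157
grip_force: 58.8
```

```bash
python3 -c "
from h import *
print(sensors.get_state()['gripper_width']);to(.4874,.055,.16,83.9)"
```

```text
0.15689693651292802
t 24.8 now [0.4387 0.341  0.1652] [179.8  -0.3  83.7] | turn z -0.2 | now-axes shift [-0.2789  0.0796  0.0052] | at goal yaw [-0.2792  0.0788  0.0052]
```

Request:
{"api": "drive_tool", "payload": {"deltas": [[[0, 0, 0], [-0.0115, 0.0033, 0], -1], [[0, 0, 0], [-0.023, 0.0066, 0], -1], [[0, 0, 0], [-0.023, 0.0066, 0], -1], [[0, 0, 0], [-0.023, 0.0066, 0], -1], [[0, 0, 0], [-0.023, 0.0066, 0], -1]]}}

```text
t: 25.18
tool_pos: [0.4548, 0.2323, 0.1595]
eef_rot: [-179.9, 0.0, 83.8]
ft_force: [0.1, -0.5, -0.3]
gripper_width: 0.158
grip_force: 58.8
```

Request:
{"api": "drive_tool", "payload": {"deltas": [[[0, 0, 0], [-0.023, 0.0066, 0], -1], [[0, 0, 0], [-0.023, 0.0066, 0], -1], [[0, 0, 0], [-0.023, 0.0066, 0], -1], [[0, 0, 0], [-0.023, 0.0066, 0], -1], [[0, 0, 0], [-0.023, 0.0066, 0], -1]]}}

```text
t: 25.6
tool_pos: [0.475, 0.1144, 0.1596]
eef_rot: [-179.9, 0.0, 83.8]
ft_force: [0.2, 0.2, -0.2]
gripper_width: 0.158
grip_force: 58.8
```

Request:
{"api": "drive_tool", "payload": {"deltas": [[[0, 0, 0], [-0.023, 0.0066, 0], -1], [[0, 0, 0], [-0.023, 0.0066, 0], -1], [[0, 0, 0], [-0.0115, 0.0033, 0], -1], [[0, 0, 0], [0, 0, 0], -1], [[0, 0, 0], [0, 0, 0], -1]]}}

```text
t: 26.02
tool_pos: [0.4852, 0.0565, 0.1598]
eef_rot: [-179.9, 0.0, 83.7]
ft_force: [-0.8, -0.1, 0.3]
gripper_width: 0.157
grip_force: 58.8
```

```bash
python3 -c "
from h import *
print(sensors.get_state()['gripper_width']);to(.4874,.0575,.0865,83.9)"
```

```text
0.15721505428358026
t 26.0 now [0.4852 0.0565 0.1598] [-179.9    0.    83.7] | turn z -0.2 | now-axes shift [0.0012 0.002  0.0733] | at goal yaw [0.0012 0.002  0.0733]
```

Request:
{"api": "drive_tool", "payload": {"deltas": [[[0, 0, 0], [0.0012, 0.002, 0.02], -1], [[0, 0, 0], [0, 0, 0.02], -1], [[0, 0, 0], [0, 0, 0.015], -1], [[0, 0, 0], [0, 0, 0.008], -1], [[0, 0, 0], [0, 0, 0.004], -1]]}}

```text
t: 26.43
tool_pos: [0.4868, 0.0591, 0.0919]
eef_rot: [-179.9, 0.1, 83.9]
ft_force: [0.1, 1.1, -0.2]
gripper_width: 0.161
grip_force: 58.8
```

Request:
{"api": "drive_tool", "payload": {"deltas": [[[0, 0, 0], [0, 0, 0.003], -1], [[0, 0, 0], [0, 0, 0], -1], [[0, 0, 0], [0, 0, 0], -1]]}}

```text
t: 26.68
tool_pos: [0.4883, 0.0585, 0.0909]
eef_rot: [180.0, -0.0, 83.8]
ft_force: [0.3, 0.1, 0.6]
gripper_width: 0.16
grip_force: 58.8
```

```bash
python3 -c "
from h import *
s=sensors.get_state();print(s['gripper_width'],s['ft_force']);to(.4874,.0575,.0865,83.9)"
```

```text
0.1599895046779345 [0.3306702  0.07176196 0.61154525]
t 26.7 now [0.4883 0.0585 0.0909] [180.   -0.   83.8] | turn z -0.1 | now-axes shift [-0.0011 -0.0007  0.0044] | at goal yaw [-0.0011 -0.0007  0.0044]
```

Request:
{"api": "drive_tool", "payload": {"deltas": [[[0, 0, 0], [-0.001, -0.0007, 0.0025], -1], [[0, 0, 0], [0, 0, 0.002], -1], [[0, 0, 0], [0, 0, 0], -0.3], [[0, 0, 0], [0, 0, 0], -0.3], [[0, 0, 0], [0, 0, 0], -0.3]]}}

```text
t: 27.1
tool_pos: [0.4868, 0.0573, 0.0858]
eef_rot: [-180.0, -0.0, 83.8]
ft_force: [0.5, 0.1, -0.3]
gripper_width: 0.352
grip_force: 0.0
```

Request:
{"api": "drive_tool", "payload": {"deltas": [[[0, 0, 0], [0, 0, -0.015], -0.3], [[0, 0, 0], [0, 0, -0.03], -0.3], [[0, 0, 0], [0, 0, -0.035], -0.3], [[0, 0, 0], [0.02, 0, -0.01], 0], [[0, 0, 0], [0.035, 0, 0], 0]]}}

```text
t: 27.52
tool_pos: [0.4952, 0.1087, 0.1796]
eef_rot: [179.7, -0.2, 83.3]
ft_force: [1.3, 0.7, 0.8]
gripper_width: 0.5
grip_force: 0.0
```

Request:
{"api": "drive_tool", "payload": {"deltas": [[[0, 0, -6], [0.035, 0, 0], 0], [[0, 0, -6], [0.035, 0, 0], 0], [[0, 0, -6], [0.035, 0, 0], 0], [[0, 0, -6], [0.035, 0, 0], 0], [[0, 0, -6], [0, 0, 0], 0]]}}

```text
t: 27.93
tool_pos: [0.4831, 0.2596, 0.1749]
eef_rot: [-179.9, -0.1, 114.7]
ft_force: [-0.5, 1.3, 0.4]
gripper_width: 0.504
grip_force: 0.0
```

```bash
python3 -c "
from h import *
to(.507,-.0962,.16,113.9)
a=snap('top');s=snap('side')
cv2.imwrite('pics/c12.png',cv2.resize(np.hstack([a[140:260,240:360],s[150:270,230:350]]),(800,400),interpolation=2)[:,:,::-1])
"
```

```text
t 27.9 now [0.4831 0.2596 0.1749] [-1.799e+02 -1.000e-01  1.147e+02] | turn z 0.8 | now-axes shift [-0.3332 -0.127   0.0149] | at goal yaw [-0.335  -0.1223  0.0149]
```

View pics/c12.png

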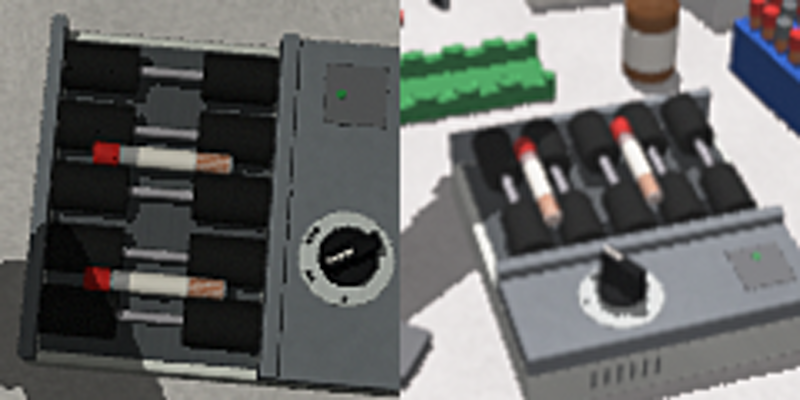

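Both tubes lie centred in valleys 0 and 2; in the crop the first spans columns 86–226 and the second 92–232. Now the selector to mix.

Request:
{"api": "drive_tool", "payload": {"deltas": [[[0, 0, 0.8], [0, 0, 0], 0], [[0, 0, 0], [-0.0372, -0.0136, 0], 0], [[0, 0, 0], [-0.0372, -0.0136, 0], 0], [[0, 0, 0], [-0.0372, -0.0136, 0], 0], [[0, 0, 0], [-0.0372, -0.0136, 0], 0]]}}

```text
t: 28.45
tool_pos: [0.494, 0.0892, 0.1759]
eef_rot: [180.0, -0.0, 112.6]
ft_force: [0.9, -0.9, -1.5]
gripper_width: 0.503
grip_force: 0.0
```

Request:
{"api": "drive_tool", "payload": {"deltas": [[[0, 0, 0], [-0.0372, -0.0136, 0], 0], [[0, 0, 0], [-0.0372, -0.0136, 0], 0], [[0, 0, 0], [-0.0372, -0.0136, 0], 0], [[0, 0, 0], [-0.0372, -0.0136, 0], 0], [[0, 0, 0], [-0.0372, -0.0136, 0], 0]]}}

```text
t: 28.87
tool_pos: [0.5033, -0.1086, 0.1763]
eef_rot: [179.9, -0.0, 112.6]
ft_force: [1.1, 1.4, 0.9]
gripper_width: 0.5
grip_force: 0.0
```

Request:
{"api": "drive_tool", "payload": {"deltas": [[[0, 0, 0], [0, 0, 0], 0], [[0, 0, 0], [0, 0, 0], 0], [[0, 0, 0], [0, 0, 0], 0]]}}

```text
t: 29.12
tool_pos: [0.5037, -0.1063, 0.1758]
eef_rot: [-180.0, -0.0, 112.7]
ft_force: [0.3, 0.4, -0.5]
gripper_width: 0.504
grip_force: 0.0
```

```bash
python3 -c "
from h import *
to(.507,-.0962,.096,113.9)"
```

```text
t 29.1 now [ 0.5037 -0.1063  0.1758] [-180.    -0.   112.7] | turn z -1.2 | now-axes shift [0.0081 0.0069 0.0798] | at goal yaw [0.0079 0.0071 0.0798]
```

Request:
{"api": "drive_tool", "payload": {"deltas": [[[0, 0, -1.2], [0.008, 0.007, 0.02], 0], [[0, 0, 0], [0, 0, 0.03], 0], [[0, 0, 0], [0, 0, 0.02], 0], [[0, 0, 0], [0, 0, 0.01], 0], [[0, 0, 0], [0, 0, 0], 0]]}}

```text
t: 29.53
tool_pos: [0.506, -0.0937, 0.0938]
eef_rot: [-179.8, -0.1, 114.2]
ft_force: [-0.4, -0.7, 0.2]
gripper_width: 0.502
grip_force: 0.0
```

Request:
{"api": "drive_tool", "payload": {"deltas": [[[0, 0, 0], [0, 0, 0], -1], [[0, 0, 0], [0, 0, 0], -1], [[0, 0, 0], [0, 0, 0], -1], [[0, 0, 0], [0, 0, 0], -1], [[0, 0, 0], [0, 0, 0], -1]]}}

```text
t: 29.95
tool_pos: [0.5078, -0.0955, 0.0968]
eef_rot: [179.9, 0.0, 114.1]
ft_force: [-3.8, -1.5, 5.3]
gripper_width: 0.148
grip_force: 61.5
```

Request:
{"api": "drive_tool", "payload": {"deltas": [[[0, 0, 0], [0, 0, 0.003], -1], [[0, 0, 0], [0, 0, 0.003], -1], [[0, 0, 0], [0, 0, 0.0025], -1], [[0, 0, 0], [0, 0, 0], -1], [[0, 0, 0], [0, 0, 0], -1]]}}

```text
t: 30.37
tool_pos: [0.5081, -0.0956, 0.0902]
eef_rot: [179.9, -0.1, 114.1]
ft_force: [-16.2, 0.7, 33.5]
gripper_width: 0.155
grip_force: 65.8
```

Request:
{"api": "drive_tool", "payload": {"deltas": [[[0, 0, 6], [0, 0, -0.001], -1], [[0, 0, 6], [0, 0, 0], -1], [[0, 0, 6], [0, 0, 0], -1], [[0, 0, 6], [0, 0, 0], -1], [[0, 0, 6], [0, 0, 0], -1]]}}

```text
t: 30.78
tool_pos: [0.5081, -0.0956, 0.0904]
eef_rot: [179.9, -0.1, 83.9]
ft_force: [-10.1, 1.3, 20.8]
gripper_width: 0.153
grip_force: 64.1
```

Request:
{"api": "drive_tool", "payload": {"deltas": [[[0, 0, 6], [0, 0, 0], -1], [[0, 0, 6], [0, 0, 0], -1], [[0, 0, 6], [0, 0, 0], -1], [[0, 0, 6], [0, 0, 0], -1], [[0, 0, 6], [0, 0, 0], -1]]}}

```text
t: 31.2
tool_pos: [0.5081, -0.0958, 0.0904]
eef_rot: [180.0, -0.1, 53.9]
ft_force: [-9.5, 0.2, 21.4]
gripper_width: 0.149
grip_force: 64.1
```

Request:
{"api": "drive_tool", "payload": {"deltas": [[[0, 0, 0], [0, 0, 0], -1], [[0, 0, 0], [0, 0, 0], -1]]}}

```text
t: 31.37
tool_pos: [0.5082, -0.0957, 0.0904]
eef_rot: [180.0, -0.1, 54.1]
ft_force: [-10.1, 0.8, 22.8]
gripper_width: 0.15
grip_force: 64.3
```

Turned to about 54°. I release, rise and move clear towards +y.

Request:
{"api": "drive_tool", "payload": {"deltas": [[[0, 0, 0], [0, 0, -0.007], -1], [[0, 0, 0], [0, 0, 0], 0], [[0, 0, 0], [0, 0, 0], 0], [[0, 0, 0], [0, 0, 0], 0], [[0, 0, 0], [0, 0, -0.01], 0]]}}

```text
t: 31.78
tool_pos: [0.5066, -0.0943, 0.1041]
eef_rot: [-179.9, 0.1, 54.2]
ft_force: [0.1, -0.1, 0.2]
gripper_width: 0.499
grip_force: 0.0
```

Request:
{"api": "drive_tool", "payload": {"deltas": [[[0, 0, 0], [0, 0, -0.03], 0], [[0, 0, 0], [0, 0, -0.04], 0], [[0, 0, 0], [0, 0, -0.02], 0], [[0, 0, 0], [0.028, -0.022, 0], 0], [[0, 0, 0], [0.028, -0.022, 0], 0]]}}

```text
t: 32.2
tool_pos: [0.5055, -0.0258, 0.1976]
eef_rot: [179.8, -0.1, 53.8]
ft_force: [0.3, 0.4, -0.5]
gripper_width: 0.503
grip_force: 0.0
```

Request:
{"api": "drive_tool", "payload": {"deltas": [[[0, 0, 0], [0.03, -0.022, 0], 0], [[0, 0, 0], [0.03, -0.022, 0], 0], [[0, 0, 0], [0.03, -0.022, 0], 0], [[0, 0, 0], [0.03, -0.022, 0], 0], [[0, 0, 0], [0.03, -0.022, 0], 0]]}}

```text
t: 32.62
tool_pos: [0.503, 0.1642, 0.1959]
eef_rot: [-180.0, -0.0, 54.2]
ft_force: [1.4, 0.4, 0.1]
gripper_width: 0.501
grip_force: 0.0
```

Request:
{"api": "drive_tool", "payload": {"deltas": [[[0, 0, 0], [0.03, -0.022, 0], 0], [[0, 0, 0], [0.03, -0.022, 0], 0], [[0, 0, 0], [0.03, -0.022, 0], 0], [[0, 0, 0], [0, 0, 0], 0], [[0, 0, 0], [0, 0, 0], 0]]}}

```text
t: 33.03
tool_pos: [0.5017, 0.2767, 0.1951]
eef_rot: [180.0, 0.1, 54.5]
ft_force: [-1.0, -1.5, 0.4]
gripper_width: 0.502
grip_force: 0.0
```

```bash
python3 -c "
from h import *
to(0.5,.3,.2,54)
a=snap('top');s=snap('side')
cv2.imwrite('pics/c13.png',cv2.resize(np.hstack([a[145:270,240:480],s[160:360,240:400][:125] if 0 else cv2.resize(s[160:350,240:400],(105,125))]),(800,290),interpolation=2)[:,:,::-1])
c=np.vstack([cv2.resize(a[145:270,240:480],(576,300),interpolation=2),np.hstack([cv2.resize(s[160:360,240:400],(240,300),interpolation=2),cv2.resize(s[200:275,255:339],(336,300),interpolation=2)])]);cv2.imwrite('pics/c13.png',c[:,:,::-1])
"
```

```text
t 33.0 now [0.5017 0.2767 0.1951] [1.80e+02 1.00e-01 5.45e+01] | turn z 0.5 | now-axes shift [ 0.018  -0.0149 -0.0049] | at goal yaw [ 0.0179 -0.0151 -0.0049]
```

View pics/c13.png

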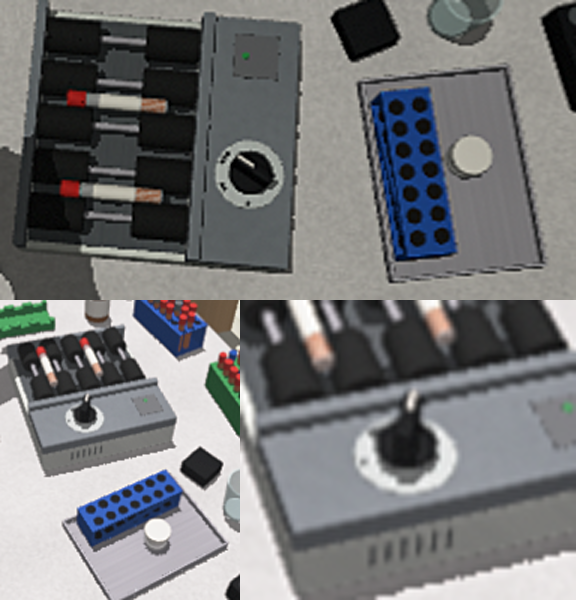

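Everything is in place: the tubes are in valleys 0 and 2, and the pointer is at three dots. The pot stands in the tray at crop (470,155). It has been nudged a little but is upright and clear of the rack. Last, I check the knob height by triangulating the pointer line.

```bash
python3 -c "
from h import *
np.set_printoptions(precision=4,suppress=True)
o1,d1=ray('top',[342.5,212.5]);o2,d2=ray('side',[298,224.5])
A=np.c_[d1[0],-d2[0]];k=np.linalg.lstsq(A,o2-o1,rcond=None)[0];print(o1+k[0]*d1[0],o2+k[1]*d2[0])
a=snap('top');p=blobs(mask(a,'white'),(415,185,455,235));print('pot',[(mid(c),onz('top',mid(c),.04)) for c in p])
b=blobs(mask(a,'blue'),(385,170,440,265));r=cv2.minAreaRect(b[0]);print(onz('top',cv2.boxPoints(r),.05)[:,:2])
"
```

```text
[ 0.5118 -0.0862  0.1211] [ 0.518  -0.088   0.1225]
pot [([436.36836836836835, 209.06806806806804], array([[ 0.5289, -0.3558,  0.04  ]]))]
[[ 0.6001 -0.2397]
 [ 0.6101 -0.3093]
 [ 0.4181 -0.3234]
 [ 0.4088 -0.256 ]]
```

```bash
python3 -c "
from station import order
print(order.close_job())"
```

```text
the job is handed in; nothing more can be done
None
```

The job is done and handed in: the rack and pot stand upright in the tray, the selector was set to load first, both tubes lie centred in valleys 0 and 2, and the selector is now at mix and sprung out; the pot was nudged about 3 cm partway through but stayed upright in the tray.

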